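Coffee tin from the sprung tilt-out bin to the serving tray

ROBOT

A 6-joint arm with a two-finger parallel gripper is mounted at the origin on the work surface. World frame = base frame: x ahead of the robot, y to its left, z up, the work surface at z = 0. Lengths are in m, angles in rad, forces in N, time in s.
With the tool pointing down it reaches from about 0.35 to 0.775 m from the base axis. Payload 7.3 kg.
Tool frame: the origin (TCP) lies at the very end of the fingers, on their centre line; the grasp point (between the pads) lies 19 mm behind it (robot.hold_point_z is the distance from the TCP to the grasp point, in m); z points along the fingers, y is the direction in which the jaws open and shut (so a half turn about z gives the same grasp; the last joint's range is limited). The gripper opens to 92 mm and grips with 3 to 60 N. Pads are 19 mm wide; open, the fingers measure 130 mm over their backs; the gripper's body (75 mm by 190 mm) begins 47 mm behind the grasp point.
Start: joints at [-1.471, 0.342, 1.524, -0, 1.275, -0.146], TCP at [0.128, -0.509, 0.227] pointing down, gripper open.
Joint ranges: [-2.53, 2.53], [-0.77, 2.02], [0.04, 2.7], [-1, 4.14], [0.28, 2.66], [-3.11, 3.11]. Speed limits (rad/s): [2.57, 2.57, 3.14, 3.14, 3.14, 3.14].

INTERFACE

Orientations are given as [roll, pitch, yaw] about the fixed x, y, z axes, in that order (R = Rz(yaw) Ry(pitch) Rx(roll)).
In Python, from cell import monitor, viewer, robot gives the robot as it stands.
- The arm moves only by the tool move_arm, never from a script. Its argument "deltas" is a list of rows, each an object of numbers: "x", "y", "z": the shift along the tool's x, y, z in m; "wx", "wy", "wz": the turn, a rotation vector about the tool's x, y, z in degrees; "hand": the opening, from 0 (shut) to 1 (fully open). In form: [{"x": .., "y": .., "z": .., "wx": .., "wy": .., "wz": .., "hand": ..}, ...]. A call has 1 to 8 rows; each row is the pose to reach, as a shift and turn from the pose commanded when the call began, along the tool's axes at that moment; what a row does not reach only later rows make up. A row lasts 1/8 s, in which the tool goes at most 62.5 mm and 10.7 degrees, less where a joint would pass 70% of its speed; a pose out of reach is approached as far as the arm can. A call with a gripper value outside its range is refused whole. The fingers move at their own pace and stop on an object; "grip_force" is the grip in N (left out, the last holds). Time passes only in rows, so rows that repeat a pose let the fingers close. It gives the time, the measured TCP pose, the force and the opening at its end, in the units of the state.
- monitor.observe(): the state, without advancing time (a new reading comes with each control period).
- viewer.read_camera(name): name is "scene" or "side" or "wrist"; returns the picture (384x512x3 uint8, red, green, blue); there is no depth.
- viewer.camera_params(name): a dict with "camera_matrix" (3x3 intrinsics, pixels), "R" (3x3) and "t" (3): a world point X has camera coordinates R X + t. Camera axes: x right, y down, z forward; pixel columns grow to the right and rows downward; lengths in m; the calibration is good to about 2 mm. The wrist camera is an equidistant fisheye: a pixel r from the principal point sees the ray r / f radians off the axis. A picture is of the moment at which its call begins: read the wrist's pose just before it. camera_params takes no time and is no camera call; for the wrist camera it gives the pose at the moment of the call.
- robot.hand_in(): hands the job in, once; it reports no verdict.
The state is a dict: "time": time; "qpos": joint angles; "qvel": joint speeds; "joint_efforts": joint torques, N m; "tool_pos": TCP position; "tool_rot": TCP orientation; "contact_force": force on the tool from outside, world axes, zero at the start; "torque": the same for the moment, N m; "opening": finger opening in m.
Only numpy, scipy, OpenCV 4.12 (cv2) and the standard library are available. Lean on these libraries where they do the work, as an engineer would, in place of code of your own. Each camera call takes 0.05 s, during which the arm holds its last target. There are 200 camera calls.

TASK

Get the coffee tray ready: stand the white sugar canister, which stands in front of the tilt-out bin, on the wooden tray, and take the copper coffee tin out from behind the bin's sprung front, holding the front open with the hand or wrist while you reach in, and stand it on the tray too. Both must stand upright on the tray's floor, set down and not dropped, and the bin's front must be left to spring fully shut. Leave the cups, the cezve and the glass jar in the bin where they stand.

Things in the scene. Friction and masses are not known exactly. Their poses are not given: they have to be found in the camera images.
- bin: Fixed bamboo bin 200 deep (x) x 360 wide (y) x 176 mm high; origin: centre of its underside, +x into the bin, slanted front to -x. Inside: floor z = 12, side walls at y = +-172 (8 thick), back x = +92 mm. A clear top panel with a bamboo edge (z 170 to 176 mm) covers it from x = 0 back. Between that edge and the top of the shut front is an open about 42 mm finger slot, full width.
- bin_front (a joint): Tilt of the clear front, 340 mm wide, 6 thick, hinged along its foot (bin x = -97, z = 18 mm). 0 = shut, leaning back 0.42 rad from upright; positive = top swings out to bin -x; upright at 0.42, stop 1.2. A damped spring always shuts it: 2 to 4 N at the top holds it open. Slippery. Flat to 130 mm from the hinge, then a lip bends out 32 deg, its edge 150 mm up and 13 mm out.
- front_lip (a point): Middle of the front's width, 130 mm from its hinge, at the root of the finger lip; moves with the front. z runs up the panel, x points into the bin.
- tray: Fixed wooden tray 320 (x) x 420 (y) mm; origin: centre of its underside. Flat floor at z = 8 mm, 300 x 400 mm, inside a rim 10 mm wide that rises to z = 18 mm. A brass bar handle (top z = 39 mm, x within 55 mm of the middle) stands on the rim at y = +-205 mm.
- canister_center (a point): Shut tall white plastic canister with green lid; point on its axis, 113.5 mm above its underside. Body 58 (x) x 96 mm (y), lid 62 x 100 mm up to 194 mm above the underside; on the lid a grip rib 16 mm thick (x), 70 long (y), from 194 to 227 mm. 0.3 to 0.65 kg. Stands on the counter close in front of the bin.
- tin_center (a point): Round copper coffee tin with brass lid, 56 mm diameter (lid 57), 110 mm high, 0.17 to 0.35 kg; point at its centre, 55 mm above its underside; z up. Stands on the bin's floor behind the front, under the clear top panel, left or right of the glass jar.
- jar_center (a point): Glass jar, 60 mm diameter, 105 mm high, standing beside the tin in the bin; the point at its centre, 52.5 mm above its underside. To be left where it is.
- cezve: Stainless cezve standing on the tray: 84 mm diameter at the foot, waist 60 mm, rim 70 mm at 98 mm height. Origin: centre of its underside. Its handle, 11 to 15 mm thick, runs along its own +x from the rim (80 mm up) to 155 mm from the axis (118 mm up). To be left where it is.
- cup_a: Cobalt blue cup standing on the tray, 74 mm diameter at the rim, 66 mm high; handle on its own +y side reaching 73 mm from the axis. Origin: centre of its underside. To be left where it is.
- cup_b: The other cobalt blue cup, same as cup_a, standing on the counter in front of the bin beside the canister. To be left where it is.
Things that resemble listed ones, but are neither listed nor needed, are in the scene too. Of the things that look like the part that bears canister_center, the smaller one is meant. Leave any red look-alike of the part that bears tin_center alone.

How it is judged:
On the way:
1. the tin is gripped inside the bin while the sprung front is held open (value of joint bin_front above 0.08 rad and contact force between the fingers and tin above 1 N and z of tin_center in the frame of bin below 0.1 m and x of tin_center in the frame of bin above -0.09 m), for 0.1 s.
At the end, for the whole second after the job is handed in: The tin and the canister stand upright (within 3 deg) and at rest on the tray's floor inside its rim (heights within 5 mm, so not on the rim or another thing), the bin's front is shut (below 0.04 rad), and the cups, the cezve and the glass jar are within 30 mm of where they started (x of tin_center in the frame of tray between -0.15 and 0.15 m and y of tin_center in the frame of tray between -0.2 and 0.2 m and z of tin_center in the frame of tray between 0.058 and 0.068 m and angle between each of tin_center, canister_center's own z axis and vertical below 0.05 rad and linear speed of each of tin, canister below 0.02 m/s and x of canister_center in the frame of tray between -0.15 and 0.15 m and y of canister_center in the frame of tray between -0.2 and 0.2 m and z of canister_center in the frame of tray between 0.1165 and 0.1265 m and value of joint bin_front below 0.04 rad); the robot touches nothing.
It fails at once if a cup, the cezve or the glass jar is moved more than 30 mm (distance of any of cup_a, cup_b, cezve, jar_center from where it was at the start of the episode above 0.03 m).
It fails at once if the tin or the canister is dropped or thrown (moves faster than 0.6 m/s with no finger on it) ((linear speed of tin above 0.6 m/s and contact force between the fingers and tin below 0.01 N) or (linear speed of canister above 0.6 m/s and contact force between the fingers and canister below 0.01 N)).
It also fails if it takes over 67 s, if anything falls off the work surface, if the arm or the gripper's body presses on something with over 40 N, if the wrist force passes 120 N, or if a joint passes its speed limit or range.

## Working session

There is one attempt and no reset: what is moved stays moved. The work goes in short steps, Python scripts to look and compute and a tool call to move; the robot and the scene stay as the last step left them, time stands still between calls to the robot, and variables do not carry over. Pictures are saved under pics/ and viewed, about 8 in all and at most 12, crops included, and the job is handed in when it is done.

Besides the shell and the picture viewer there is one more tool, called as name(argument=value, ...), one argument or row to a line, values as JSON. move_arm: Moves the arm, as the interface text tells. Its arguments: {"type":"object","properties":{"deltas":{"type":"array","items":{"type":"object","properties":{"x":{"type":"number"},"y":{"type":"number"},"z":{"type":"number"},"wx":{"type":"number"},"wy":{"type":"number"},"wz":{"type":"number"},"hand":{"type":"number"}}}},"grip_force":{"type":"number"}},"required":["deltas"]}

```bash
ls; mkdir -p pics
python3 - <<'E'
from cell import monitor, viewer, robot
import cv2,numpy as np
for n in ["scene","side","wrist"]:
    p=viewer.camera_params(n); print(n,np.round(p["camera_matrix"],1).tolist(),np.round(p["R"],3).tolist(),np.round(p["t"],3).tolist())
    im=viewer.read_camera(n); cv2.imwrite(f"pics/{n}0.png",cv2.resize(im[:,:,::-1],(800,600),interpolation=cv2.INTER_CUBIC))
print(monitor.observe())
E
```

```text
pics
scene [[347.6, 0.0, 259.7], [0.0, 347.6, 191.5], [0.0, 0.0, 1.0]] [[-0.944, 0.331, 0.005], [0.261, 0.752, -0.605], [-0.204, -0.57, -0.796]] [0.476, -0.1, 1.267]
side [[392.9, 0.0, 253.6], [0.0, 392.9, 188.6], [0.0, 0.0, 1.0]] [[-0.964, -0.267, -0.004], [-0.148, 0.55, -0.822], [0.222, -0.791, -0.57]] [0.494, 0.155, 1.206]
wrist [[297.3, 0.0, 261.0], [0.0, 297.3, 194.2], [0.0, 0.0, 1.0]] [[0.243, -0.97, -0.001], [-0.934, -0.235, 0.268], [-0.26, -0.065, -0.963]] [-0.524, -0.032, 0.389]
{'time': 0.15, 'qpos': array([-1.47103060e+00,  3.42546288e-01,  1.52477120e+00, -3.34179437e-06,
        1.27539252e+00, -1.45983331e-01]), 'qvel': array([-7.83242947e-05, -1.72209871e-03, -3.46148752e-03,  9.57331827e-05,
       -1.20896693e-03, -5.05609156e-04]), 'joint_efforts': array([ 8.96148285e-04, -4.31471014e+01, -2.44353318e+01,  7.17398641e-02,
        5.37281879e-02, -8.95325320e-05]), 'tool_pos': array([ 0.12772331, -0.50892642,  0.22622233]), 'tool_rot': array([-3.14048672e+00, -1.59374188e-04,  2.45749942e-01]), 'contact_force': array([ 0.1566674 , -0.47138361, -0.37438067]), 'torque': array([ 0.0073515 , -0.01298659,  0.02462134]), 'opening': 0.09201484374222704}
```

View pics/scene0.png

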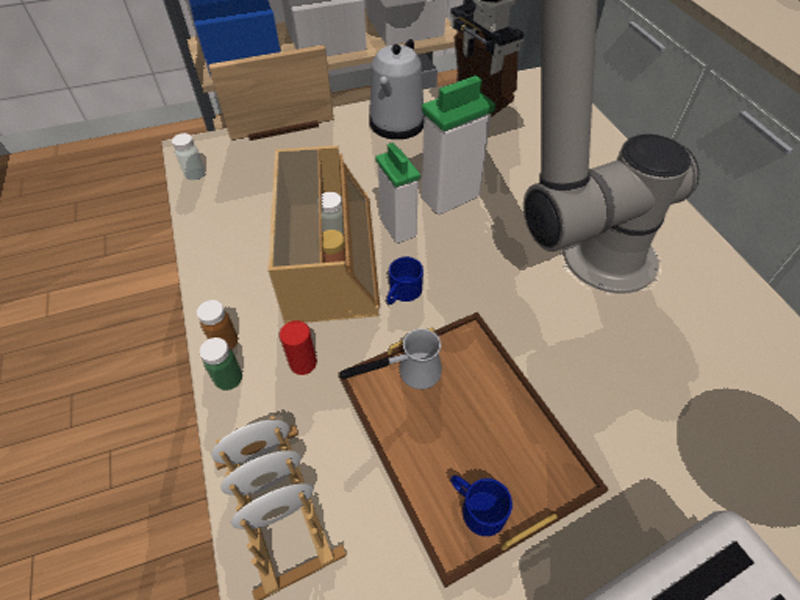

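View pics/side0.png

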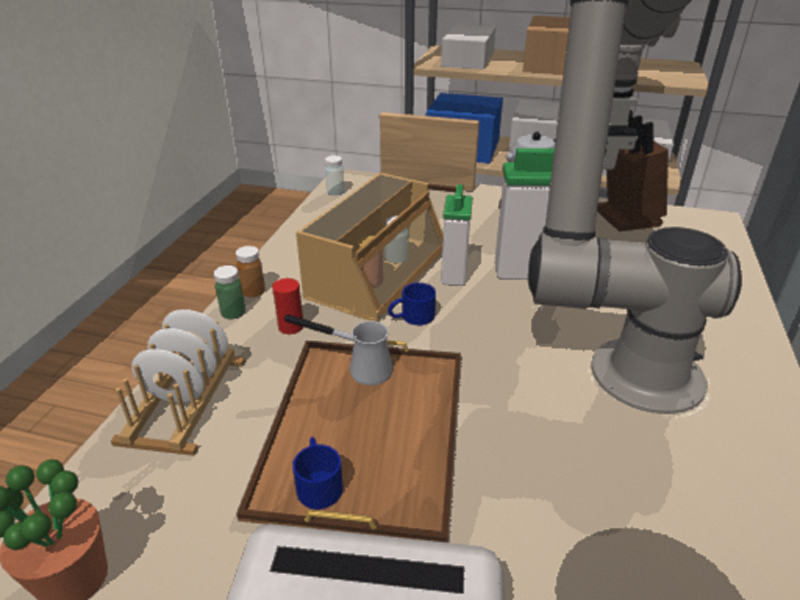

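The two pictures agree: bin at back-left, with the tin (scene 333,243) to the +y side of the jar (331,202). The small canister is at (397,160), cup_b at (405,278), tray corners at (477,314), (607,488), (446,584), (340,375), cezve at (421,345) and cup_a at (487,505). Next I back-project these.

```bash
cat > h.py <<'E'
from cell import monitor, viewer, robot
import cv2,numpy as np
from scipy.spatial.transform import Rotation as Ro
def ray(n,u,v,s=1.5625):
    p=viewer.camera_params(n);K=np.array(p["camera_matrix"]);R=np.array(p["R"]);t=np.array(p["t"])
    q=np.array([(u/s-K[0,2])/K[0,0],(v/s-K[1,2])/K[1,1],1.])
    if n=="wrist":
        r=np.hypot(*q[:2]); q=np.array([*(q[:2]/r*np.sin(r)),np.cos(r)]) if r>0 else q
    return -R.T@t,R.T@q
def onz(n,u,v,z,s=1.5625):
    c,d=ray(n,u,v,s); return np.round(c+d*(z-c[2])/d[2],4)
def tri(*obs):
    A=np.zeros((3,3));b=np.zeros(3)
    for o in obs:
        c,d=ray(*o);d=d/np.linalg.norm(d);P=np.eye(3)-np.outer(d,d);A+=P;b+=P@c
    return np.round(np.linalg.solve(A,b),4)
def proj(n,X,s=1.5625):
    p=viewer.camera_params(n);q=np.array(p["R"])@X+np.array(p["t"]);
    a=q[:2]/q[2]
    if n=="wrist":
        rr=np.hypot(*q[:2]);a=q[:2]/rr*np.arctan2(rr,q[2])
    K=p["camera_matrix"];return np.round([(a[0]*K[0][0]+K[0][2])*s,(a[1]*K[1][1]+K[1][2])*s],1)
E
python3 - <<'E'
from h import *
print("tray scene",*[onz("scene",*p,.018) for p in [(477,314),(607,488),(446,584),(340,375)]])
print("tray side",*[onz("side",*p,.018) for p in [(461,353),(446,533),(240,517),(307,344)]])
print("bin bottom",onz("scene",378,313,0),onz("scene",287,318,0),onz("side",378,313,0), "top",*[onz("scene",*p,.176) for p in [(272,268),(344,265),(276,150),(340,148),(322,267),(319,148)]])
print("bin top side",*[onz("side",*p,.176) for p in [(301,236),(382,176),(428,186)]])
print("can rib top",onz("scene",398,157,.227),onz("side",459,192,.227))
print("can lid corners",*[onz("scene",*p,.194) for p in [(376,155),(401,184),(420,178)]])
print("tin lid",onz("scene",333,243,.122),"jar lid",onz("scene",331,202,.117))
print("cupb rim",onz("scene",406,267,.066),onz("side",420,292,.066),"handle",onz("scene",391,298,.04))
print("cupa rim",onz("scene",487,492,.066),onz("side",318,460,.066))
print("cezve rim",onz("scene",422,343,.098),onz("side",370,332,.098),"handle tip",onz("scene",340,375,.118),onz("side",287,319,.118))
E
python3 - <<'E'
import cv2
for n,(x0,x1,y0,y1) in {"scene":(160,290,85,215),"side":(180,310,100,230)}.items():
    im=cv2.imread(f"pics/{n}0.png");im=cv2.resize(im,(512,384),interpolation=cv2.INTER_AREA)
    cv2.imwrite(f"pics/{n}_c.png",cv2.resize(im[y0:y1,x0:x1],(600,600),interpolation=cv2.INTER_CUBIC))
a=cv2.imread("pics/scene_c.png");b=cv2.imread("pics/side_c.png")
cv2.imwrite("pics/both.png",cv2.resize(cv2.hconcat([a,b]),(800,400)))
E
```

```text
tray scene [0.3672 0.0618 0.018 ] [0.306  0.4684 0.018 ] [0.6192 0.5142 0.018 ] [0.6774 0.1083 0.018 ]
tray side [0.3619 0.0556 0.018 ] [0.3085 0.4625 0.018 ] [0.6124 0.5177 0.018 ] [0.6715 0.1101 0.018 ]
bin bottom [ 0.5599 -0.0214  0.    ] [ 0.7468 -0.0724  0.    ] [ 0.5695 -0.0535  0.    ] top [ 0.7472 -0.0612  0.176 ] [ 0.6188 -0.0246  0.176 ] [ 0.6725 -0.4037  0.176 ] [ 0.5348 -0.364   0.176 ] [ 0.6588 -0.0332  0.176 ] [ 0.5795 -0.3793  0.176 ]
bin top side [ 0.735  -0.0476  0.176 ] [ 0.6571 -0.3901  0.176 ] [ 0.5306 -0.3618  0.176 ]
can rib top [ 0.442  -0.2296  0.227 ] [ 0.4332 -0.2404  0.227 ]
can lid corners [ 0.4717 -0.2916  0.194 ] [ 0.451  -0.1844  0.194 ] [ 0.4073 -0.1893  0.194 ]
tin lid [ 0.6163 -0.1366  0.122 ] jar lid [ 0.5883 -0.2629  0.117 ]
cupb rim [ 0.4792 -0.0709  0.066 ] [ 0.4767 -0.0651  0.066 ] handle [ 0.5297 -0.0215  0.04  ]
cupa rim [0.5136 0.4193 0.066 ] [0.5206 0.4224 0.066 ]
cezve rim [0.5217 0.1389 0.098 ] [0.526  0.1348 0.098 ] handle tip [0.6835 0.1656 0.118 ] [0.6814 0.1621 0.118 ]
```

View pics/both.png

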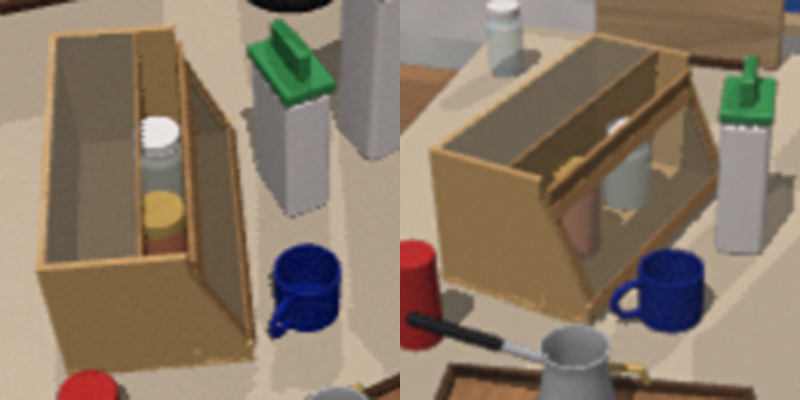

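The crops show the tin at (163,215) in front of the jar, both just under the clear panel's bamboo edge, and the canister is roughly square to the bin. I'll write a move helper and check the large look-alike canister, because it is close to the path.

```bash
cat >> h.py <<'E'
def down(yaw): return Ro.from_euler("xyz",[np.pi,0,yaw])
def tilt(yaw,th):  # tool y=-ey, z=sin(th)ex-cos(th)Z
    return Ro.from_euler("xyz",[np.pi,-th,yaw])
def go(p,R):
    s=monitor.observe();C=Ro.from_euler("xyz",s["tool_rot"])
    d=C.inv().apply(np.array(p)-s["tool_pos"]);w=(C.inv()*R).as_rotvec(degrees=True)
    print("t",round(s["time"],2),"d",np.round(d,4),"w",np.round(w,2),"n",round(np.linalg.norm(d),3))
E
python3 - <<'E'
from h import *
print("big rib",tri(("scene",461,93),("side",534,153)),"foot",onz("scene",441,211,0),onz("side",505,274,0))
print("kettle top",tri(("scene",402,48),("side",537,136)))
print("cupa handle",onz("scene",456,482,.045),onz("side",313,444,.045))
print("wcam",*[a.round(3) for a in ray("wrist",261,194.2,1)])
print(tilt(-.23,.8).as_matrix().round(2))
go([.128,-.509,.42],down(.246)); go([.40,-.22,.42],down(1.76))
E
```

```text
big rib [ 0.285  -0.2823  0.314 ] foot [ 0.3166 -0.2692  0.    ] [ 0.3156 -0.2889  0.    ]
kettle top [ 0.2948 -0.6313  0.2306]
cupa handle [0.5501 0.3821 0.045 ] [0.5488 0.3774 0.045 ]
wcam [ 0.198 -0.49   0.383] [-0.26  -0.065 -0.963]
[[ 0.68 -0.23  0.7 ]
 [-0.16 -0.97 -0.16]
 [ 0.72  0.   -0.7 ]]
t 0.15 d [ 3.000e-04 -1.000e-04 -1.938e-01] w [-0.06 -0.01 -0.01] n 0.194
t 0.15 d [ 0.3344 -0.2142 -0.1935] w [-4.000e-02 -6.000e-02 -8.676e+01] n 0.442
```

move_arm(
  deltas=[
    {"z":-0.05},
    {"z":-0.1},
    {"z":-0.15},
    {"x":0.03,"y":-0.02,"z":-0.19},
    {"x":0.08,"y":-0.05,"z":-0.19},
    {"x":0.13,"y":-0.08,"z":-0.19},
    {"x":0.18,"y":-0.115,"z":-0.19},
    {"x":0.23,"y":-0.147,"z":-0.19},
  ],
)

```text
schema error: expected keys x, y, z, wx, wy, wz, hand
```

move_arm(
  deltas=[
    {"x":0.05,"y":-0.03,"wz":-2},
    {"x":0.1,"y":-0.065,"wz":-3.2},
    {"x":0.1,"y":-0.065,"wz":-3.2,"hand":0.95},
    {"x":0.1,"y":-0.065,"wz":-3.2,"hand":0.95},
  ],
)

```text
schema error: expected keys x, y, z, wx, wy, wz, hand
```

Run:
```python
from h import *
s=monitor.observe();print(s["tool_pos"],s["tool_rot"],s["time"])
p=viewer.camera_params("wrist");im=viewer.read_camera("wrist")
np.savez("w1.npz",R=p["R"],t=p["t"])
cv2.imwrite("pics/w1.png",cv2.resize(im[:,:,::-1],(800,600),interpolation=cv2.INTER_CUBIC))
for n,X in dict(rib=[.437,-.235,.227],tin=[.616,-.137,.122],jar=[.588,-.263,.117],cupb=[.478,-.068,.066]).items(): print(n,proj("wrist",np.array(X)))
```

```text
[ 0.12772331 -0.50892642  0.22622233] [-3.14048672e+00 -1.59374188e-04  2.45749942e-01] 0.15
rib [  83.8 -251.1]
tin [ 149.1 -278.9]
jar [ 257.3 -281.3]
cupb [  62.7 -146.3]
```

View pics/w1.png

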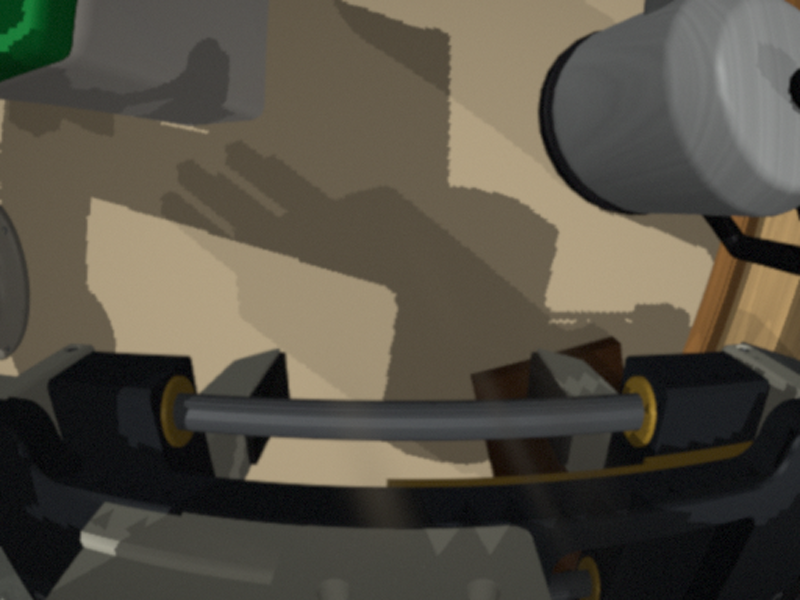

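The moves were refused because every row needs all the keys, so picture 4 still shows the start pose: kettle upper right, gripper at the bottom. I'll resend with full rows.

move_arm(
  deltas=[
    {"x":0,"y":0,"z":-0.05,"wx":0,"wy":0,"wz":0,"hand":1},
    {"x":0,"y":0,"z":-0.1,"wx":0,"wy":0,"wz":0,"hand":1},
    {"x":0,"y":0,"z":-0.15,"wx":0,"wy":0,"wz":0,"hand":1},
    {"x":0.03,"y":-0.02,"z":-0.19,"wx":0,"wy":0,"wz":0,"hand":1},
    {"x":0.08,"y":-0.05,"z":-0.19,"wx":0,"wy":0,"wz":0,"hand":1},
    {"x":0.13,"y":-0.08,"z":-0.19,"wx":0,"wy":0,"wz":0,"hand":1},
    {"x":0.18,"y":-0.115,"z":-0.19,"wx":0,"wy":0,"wz":0,"hand":1},
    {"x":0.23,"y":-0.147,"z":-0.19,"wx":0,"wy":0,"wz":0,"hand":1},
  ],
)

```text
time: 1.2
tool_pos: [0.316, -0.309, 0.4167]
tool_rot: [3.141, -0.0, 0.245]
contact_force: [0.4, -0.9, 1.2]
opening: 0.0918
```

move_arm(
  deltas=[
    {"x":0.05,"y":-0.03,"z":0,"wx":0,"wy":0,"wz":2,"hand":1},
    {"x":0.1,"y":-0.065,"z":0,"wx":0,"wy":0,"wz":3.2,"hand":1},
    {"x":0.1,"y":-0.065,"z":0,"wx":0,"wy":0,"wz":3.2,"hand":1},
    {"x":0.1,"y":-0.065,"z":0,"wx":0,"wy":0,"wz":3.2,"hand":1},
  ],
)

```text
time: 1.7
tool_pos: [0.3961, -0.2234, 0.4166]
tool_rot: [3.141, 0.001, 0.191]
contact_force: [-0.5, 1.3, -0.6]
opening: 0.0914
```

Run:
```python
from h import *
s=monitor.observe();print(s["tool_pos"],s["tool_rot"],s["time"])
p=viewer.camera_params("wrist");im=viewer.read_camera("wrist")
cv2.imwrite("pics/w2.png",cv2.resize(im[:,:,::-1],(800,600),interpolation=cv2.INTER_CUBIC))
for n,X in dict(rib=[.437,-.235,.227],tin=[.616,-.137,.122],jar=[.588,-.263,.117],cupb=[.478,-.068,.066]).items(): print(n,proj("wrist",np.array(X)))
```

```text
[ 0.39605485 -0.22343334  0.41656072] [3.14145065e+00 6.34162743e-04 1.90830745e-01] 1.7
rib [433.5 223.4]
tin [362.9  19.9]
jar [484.6  70.7]
cupb [282.9 146.9]
```

View pics/w2.png

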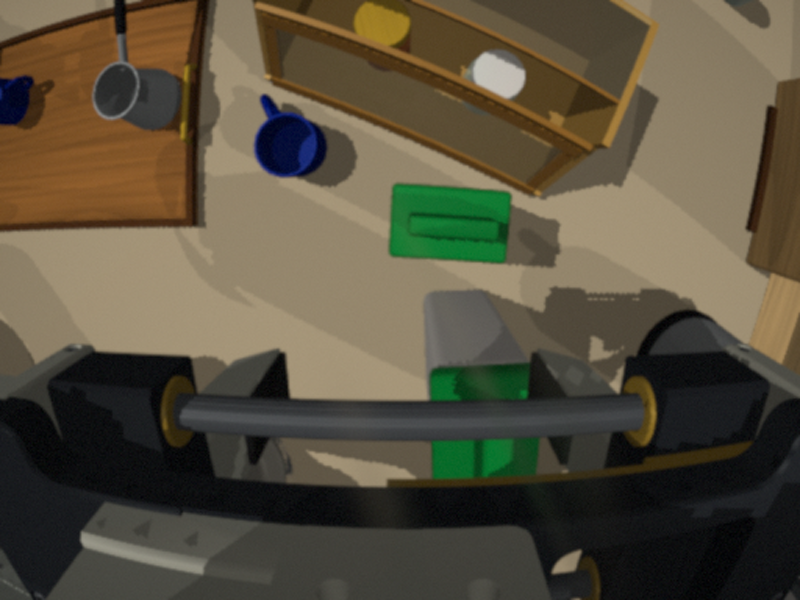

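Picture 5 shows the canister lid corners at (392,184), (511,191), (507,263), (389,256) and the rib at about (455,225). Tin lid (382,23), jar lid (498,74), cup_b (290,145). Bin's rear panel edge runs (375,0) to (617,103) and the front foot (265,78) to (540,194).

Run:
```python
from h import *
L=np.array([onz("wrist",*p,.194) for p in [(392,184),(511,191),(507,263),(389,256)]]);print("lid",L[:,:2],L.mean(0))
e=L[0]-L[1]+L[3]-L[2];print("canister y dir yaw",np.arctan2(-e[0],e[1]))
r=[onz("wrist",*p,.227) for p in [(412,213),(499,219),(497,240),(409,234)]];print("rib",r,np.mean(r,0))
print("tin",onz("wrist",382,23,.122),"jar",onz("wrist",498,74,.117),"cupb",onz("wrist",290,143,.066))
print("bin foot",onz("wrist",265,79,.0),onz("wrist",540,194,.0))
print("bin wall top front",onz("wrist",608,147,.176),"inner",onz("wrist",585,148,.176),"left",onz("wrist",256,6,.176))
```

```text
lid [[ 0.4594 -0.1982]
 [ 0.4736 -0.2949]
 [ 0.4139 -0.305 ]
 [ 0.4005 -0.2067]] [ 0.43685 -0.2512   0.194  ]
canister y dir yaw 0.14060450900772897
rib [array([ 0.4416, -0.2178,  0.227 ]), array([ 0.4503, -0.2829,  0.227 ]), array([ 0.4343, -0.285 ,  0.227 ]), array([ 0.4256, -0.2186,  0.227 ])] [ 0.43795  -0.251075  0.227   ]
tin [ 0.6156 -0.156   0.122 ] jar [ 0.5879 -0.2766  0.117 ] cupb [ 0.4834 -0.0753  0.066 ]
bin foot [ 0.5633 -0.0095  0.    ] [ 0.4818 -0.3763  0.    ]
bin wall top front [ 0.535  -0.3793  0.176 ] inner [ 0.5278 -0.3574  0.176 ] left [ 0.6024 -0.0467  0.176 ]
```

Run:
```python
from h import *
go([.4375,-.251,.30],down(.14));go([.4375,-.251,.200],down(.14))
```

```text
t 1.75 d [0.036  0.0344 0.1166] w [0.01 0.04 2.82] n 0.127
t 1.75 d [0.0361 0.0343 0.2166] w [0.01 0.04 2.82] n 0.222
```

move_arm(
  deltas=[
    {"x":0.018,"y":0.017,"z":0.04,"wx":0,"wy":0,"wz":1.5,"hand":1},
    {"x":0.036,"y":0.0344,"z":0.08,"wx":0,"wy":0,"wz":2.8,"hand":1},
    {"x":0.036,"y":0.0344,"z":0.12,"wx":0,"wy":0,"wz":2.8,"hand":1},
    {"x":0.036,"y":0.0344,"z":0.16,"wx":0,"wy":0,"wz":2.8,"hand":1},
    {"x":0.036,"y":0.0344,"z":0.19,"wx":0,"wy":0,"wz":2.8,"hand":1},
    {"x":0.036,"y":0.0344,"z":0.21,"wx":0,"wy":0,"wz":2.8,"hand":1},
    {"x":0.036,"y":0.0344,"z":0.2166,"wx":0,"wy":0,"wz":2.8,"hand":1},
    {"x":0.036,"y":0.0344,"z":0.2166,"wx":0,"wy":0,"wz":2.8,"hand":1},
  ],
)

```text
time: 2.75
tool_pos: [0.4376, -0.2513, 0.2003]
tool_rot: [3.142, 0.0, 0.139]
contact_force: [0.4, -0.2, -0.0]
opening: 0.0916
```

move_arm(
  deltas=[
    {"x":0,"y":0,"z":0,"wx":0,"wy":0,"wz":0,"hand":0.5},
    {"x":0,"y":0,"z":0,"wx":0,"wy":0,"wz":0,"hand":0.5},
    {"x":0,"y":0,"z":0,"wx":0,"wy":0,"wz":0,"hand":0.5},
    {"x":0,"y":0,"z":0,"wx":0,"wy":0,"wz":0,"hand":0.5},
    {"x":0,"y":0,"z":0,"wx":0,"wy":0,"wz":0,"hand":0.5},
  ],
  grip_force=35,
)

```text
time: 3.38
tool_pos: [0.4384, -0.2505, 0.2007]
tool_rot: [3.14, -0.001, 0.141]
contact_force: [-0.9, -0.1, 5.4]
opening: 0.0694
```

Run:
```python
from h import *
for p in [[.4384,-.2505,.335],[.45,-.05,.335],[.46,.10,.335],[.587,.281,.335],[.587,.281,.209]]: go(p,down(.143))
```

```text
t 3.38 d [ 1.000e-04  1.000e-04 -1.343e-01] w [ 0.06 -0.05 -0.1 ] n 0.134
t 3.38 d [ 0.0398 -0.1967 -0.1345] w [ 0.06 -0.05 -0.1 ] n 0.242
t 3.38 d [ 0.0708 -0.3439 -0.1346] w [ 0.06 -0.05 -0.1 ] n 0.376
t 3.38 d [ 0.222  -0.5052 -0.1347] w [ 0.06 -0.05 -0.1 ] n 0.568
t 3.38 d [ 0.2219 -0.5053 -0.0087] w [ 0.06 -0.05 -0.1 ] n 0.552
```

move_arm(
  deltas=[
    {"x":0,"y":0,"z":-0.02,"wx":0,"wy":0,"wz":0,"hand":0.5},
    {"x":0,"y":0,"z":-0.05,"wx":0,"wy":0,"wz":0,"hand":0.5},
    {"x":0,"y":0,"z":-0.085,"wx":0,"wy":0,"wz":0,"hand":0.5},
    {"x":0,"y":0,"z":-0.115,"wx":0,"wy":0,"wz":0,"hand":0.5},
    {"x":0.003,"y":-0.015,"z":-0.135,"wx":0,"wy":0,"wz":0,"hand":0.5},
    {"x":0.01,"y":-0.045,"z":-0.135,"wx":0,"wy":0,"wz":0,"hand":0.5},
    {"x":0.016,"y":-0.08,"z":-0.135,"wx":0,"wy":0,"wz":0,"hand":0.5},
    {"x":0.024,"y":-0.12,"z":-0.135,"wx":0,"wy":0,"wz":0,"hand":0.5},
  ],
)

```text
time: 4.38
tool_pos: [0.4444, -0.1269, 0.3339]
tool_rot: [-3.14, 0.002, 0.14]
contact_force: [-0.1, 0.4, -3.8]
opening: 0.0697
```

move_arm(
  deltas=[
    {"x":0.008,"y":-0.04,"z":0,"wx":0,"wy":0,"wz":0,"hand":0.5},
    {"x":0.016,"y":-0.08,"z":0,"wx":0,"wy":0,"wz":0,"hand":0.5},
    {"x":0.024,"y":-0.12,"z":0,"wx":0,"wy":0,"wz":0,"hand":0.5},
    {"x":0.032,"y":-0.16,"z":0,"wx":0,"wy":0,"wz":0,"hand":0.5},
    {"x":0.04,"y":-0.2,"z":0,"wx":0,"wy":0,"wz":0,"hand":0.5},
    {"x":0.06,"y":-0.235,"z":0,"wx":0,"wy":0,"wz":0,"hand":0.5},
    {"x":0.085,"y":-0.265,"z":0,"wx":0,"wy":0,"wz":0,"hand":0.5},
    {"x":0.11,"y":-0.292,"z":0,"wx":0,"wy":0,"wz":0,"hand":0.5},
  ],
)

```text
time: 5.38
tool_pos: [0.5127, 0.1779, 0.3338]
tool_rot: [3.141, 0.003, 0.142]
contact_force: [1.1, -0.2, -4.1]
opening: 0.0696
```

Run:
```python
from h import *
go([.587,.281,.335],down(.143));go([.587,.281,.209],down(.143));print(monitor.observe()["opening"],monitor.observe()["contact_force"])
im=viewer.read_camera("side");cv2.imwrite("pics/s1.png",cv2.resize(im[:,:,::-1],(640,480)))
```

```text
t 5.38 d [ 0.0881 -0.0916 -0.0014] w [ 0.01  0.16 -0.06] n 0.127
t 5.38 d [ 0.0885 -0.0916  0.1246] w [ 0.01  0.16 -0.06] n 0.178
0.06957203773448843 [ 1.05723763 -0.16504971 -4.11072291]
```

View pics/s1.png

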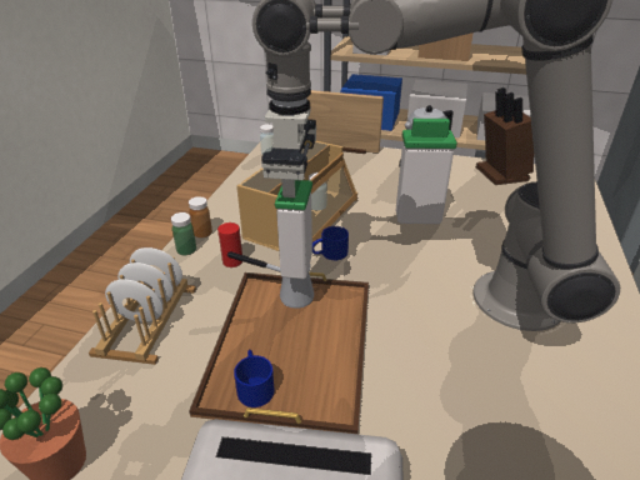

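Picture 6: the canister hangs upright at about (295,240), above the cezve, and nothing else has moved. Lowering it onto the tray now.

move_arm(
  deltas=[
    {"x":0.03,"y":-0.03,"z":0,"wx":0,"wy":0,"wz":0,"hand":0.5},
    {"x":0.06,"y":-0.06,"z":0,"wx":0,"wy":0,"wz":0,"hand":0.5},
    {"x":0.08,"y":-0.083,"z":0.005,"wx":0,"wy":0,"wz":0,"hand":0.5},
    {"x":0.088,"y":-0.0916,"z":0.03,"wx":0,"wy":0.16,"wz":0,"hand":0.5},
    {"x":0.088,"y":-0.0916,"z":0.06,"wx":0,"wy":0.16,"wz":0,"hand":0.5},
    {"x":0.088,"y":-0.0916,"z":0.085,"wx":0,"wy":0.16,"wz":0,"hand":0.5},
    {"x":0.088,"y":-0.0916,"z":0.105,"wx":0,"wy":0.16,"wz":0,"hand":0.5},
    {"x":0.088,"y":-0.0916,"z":0.115,"wx":0,"wy":0.16,"wz":0,"hand":0.5},
  ],
)

```text
time: 6.42
tool_pos: [0.586, 0.2791, 0.2174]
tool_rot: [3.141, 0.002, 0.141]
contact_force: [0.4, -0.4, -3.3]
opening: 0.0697
```

move_arm(
  deltas=[
    {"x":0,"y":0,"z":0.003,"wx":0,"wy":0,"wz":0,"hand":0.5},
    {"x":0,"y":0,"z":0.006,"wx":0,"wy":0,"wz":0,"hand":0.5},
    {"x":0,"y":0,"z":0.008,"wx":0,"wy":0,"wz":0,"hand":0.5},
    {"x":0,"y":0,"z":0.009,"wx":0,"wy":0,"wz":0,"hand":0.5},
  ],
)

```text
time: 6.92
tool_pos: [0.5872, 0.2796, 0.2114]
tool_rot: [3.142, -0.003, 0.141]
contact_force: [1.1, 0.7, -4.0]
opening: 0.0695
```

move_arm(
  deltas=[
    {"x":0,"y":0,"z":0.0,"wx":0,"wy":0,"wz":0,"hand":0.5},
    {"x":0,"y":0,"z":0.0,"wx":0,"wy":0,"wz":0,"hand":0.5},
    {"x":0,"y":0,"z":0.001,"wx":0,"wy":0,"wz":0,"hand":0.5},
    {"x":0,"y":0,"z":0.001,"wx":0,"wy":0,"wz":0,"hand":0.5},
  ],
)

```text
time: 7.42
tool_pos: [0.5871, 0.2795, 0.21]
tool_rot: [3.141, -0.003, 0.141]
contact_force: [-0.4, -0.0, -3.6]
opening: 0.0696
```

move_arm(
  deltas=[
    {"x":0,"y":0,"z":0.001,"wx":0,"wy":0,"wz":0,"hand":0.5},
    {"x":0,"y":0,"z":0.002,"wx":0,"wy":0,"wz":0,"hand":0.5},
    {"x":0,"y":0,"z":0.003,"wx":0,"wy":0,"wz":0,"hand":0.5},
    {"x":0,"y":0,"z":0.003,"wx":0,"wy":0,"wz":0,"hand":0.5},
  ],
)

```text
time: 7.92
tool_pos: [0.5876, 0.2795, 0.2094]
tool_rot: [-3.141, -0.006, 0.141]
contact_force: [-1.3, -2.2, 8.1]
opening: 0.0697
```

Touchdown (+8 N). Release and rise.

move_arm(
  deltas=[
    {"x":0,"y":0,"z":-0.001,"wx":0,"wy":0,"wz":0,"hand":0.78},
    {"x":0,"y":0,"z":-0.001,"wx":0,"wy":0,"wz":0,"hand":0.85},
    {"x":0,"y":0,"z":-0.001,"wx":0,"wy":0,"wz":0,"hand":1},
    {"x":0,"y":0,"z":-0.001,"wx":0,"wy":0,"wz":0,"hand":1},
    {"x":0,"y":0,"z":-0.02,"wx":0,"wy":0,"wz":0,"hand":1},
    {"x":0,"y":0,"z":-0.06,"wx":0,"wy":0,"wz":0,"hand":1},
    {"x":-0.03,"y":0,"z":-0.1,"wx":0,"wy":0,"wz":0,"hand":1},
    {"x":-0.08,"y":0.02,"z":-0.12,"wx":0,"wy":0,"wz":0,"hand":1},
  ],
)

```text
time: 8.93
tool_pos: [0.5107, 0.249, 0.3283]
tool_rot: [-3.141, -0.006, 0.142]
contact_force: [0.0, -0.0, 0.8]
opening: 0.0919
```

```bash
cat >> h.py <<'E'
O=np.array([.615,-.21]);YB=-.215
ex=np.array([np.cos(YB),np.sin(YB)]);ey=np.array([-ex[1],ex[0]])
def B(x,y,z): return [*(O+x*ex+y*ey),z]
def toB(p): q=np.array(p[:2])-O; return np.round([q@ex,q@ey,p[2]],4)
E
python3 - <<'E'
from h import *
go([.47,.05,.33],tilt(YB,.4));go(B(-.1,.055,.24),tilt(YB,.785))
E
```

```text
t 8.93 d [-0.0684  0.1912 -0.0022] w [-4.19 22.35 20.16] n 0.203
t 8.93 d [-0.0367  0.3827  0.0878] w [-8.12 44.17 19.34] n 0.394
```

move_arm(
  deltas=[
    {"x":-0.017,"y":0.048,"z":0,"wx":-1,"wy":5.5,"wz":5,"hand":1},
    {"x":-0.034,"y":0.095,"z":0,"wx":-2.1,"wy":11.1,"wz":10,"hand":1},
    {"x":-0.051,"y":0.143,"z":0,"wx":-3.1,"wy":16.7,"wz":15,"hand":1},
    {"x":-0.0684,"y":0.191,"z":0,"wx":-4.2,"wy":22.3,"wz":20.2,"hand":1},
    {"x":-0.06,"y":0.24,"z":0.02,"wx":-5.2,"wy":28,"wz":20,"hand":1},
    {"x":-0.052,"y":0.29,"z":0.043,"wx":-6.2,"wy":33.5,"wz":19.8,"hand":1},
    {"x":-0.044,"y":0.34,"z":0.066,"wx":-7.2,"wy":39,"wz":19.5,"hand":1},
    {"x":-0.0367,"y":0.3827,"z":0.0878,"wx":-8.1,"wy":44.2,"wz":19.3,"hand":1},
  ],
)

```text
time: 9.93
tool_pos: [0.5216, -0.0945, 0.2542]
tool_rot: [-3.111, -0.711, -0.207]
contact_force: [0.6, 1.8, 0.4]
opening: 0.0915
```

move_arm(
  deltas=[
    {"x":0,"y":0,"z":0,"wx":0,"wy":0,"wz":0,"hand":1},
    {"x":0,"y":0,"z":0,"wx":0,"wy":0,"wz":0,"hand":1},
  ],
)

```text
time: 10.18
tool_pos: [0.5224, -0.0924, 0.2559]
tool_rot: [-3.111, -0.711, -0.205]
contact_force: [0.0, -0.2, -0.5]
opening: 0.0916
```

Run:
```python
from h import *
s=monitor.observe();print(s["qpos"],toB(s["tool_pos"]))
p=viewer.camera_params("wrist");im=viewer.read_camera("wrist")
np.savez("w3.npz",R=p["R"],t=p["t"])
cv2.imwrite("pics/w3.png",cv2.resize(im[:,:,::-1],(800,600),interpolation=cv2.INTER_CUBIC))
go(B(-.1,.055,.24),tilt(YB,.785))
```

```text
[-0.42509205  0.01936248  2.08181217  0.47514394  0.38628162  0.95719183] [-0.1156  0.0951  0.2559]
t 10.22 d [0.0008 0.0412 0.0208] w [-2.17  4.22  0.41] n 0.046
```

View pics/w3.png

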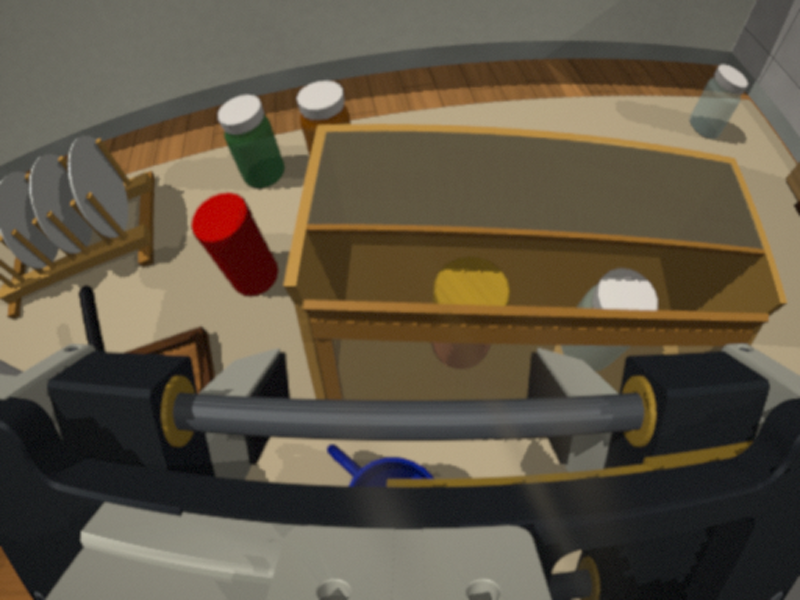

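Picture 7: tin lid at (472,285), jar lid at (628,290). Bin walls, inner top corners about (312,300) and (755,318), finger slot between y≈240 and 300. The commanded pose wasn't reached and q5 is close to its lower limit, so I'll fit a small kinematic model to plan a feasible tilt.

```bash
cat > kin.py <<'E'
import numpy as np
from scipy.optimize import least_squares
from scipy.spatial.transform import Rotation as Ro
LO=np.array([-2.53,-.77,.04,-1,.28,-3.11]);HI=np.array([2.53,2.02,2.7,4.14,2.66,3.11])
def fk(q,P):
    s,z0,L1,L2,Lt=P;r=lambda a,v:Ro.from_rotvec(np.array(a,float)*v)
    R=r([0,0,1],q[0]);p=R.apply([0,s,z0]);R=R*r([0,1,0],q[1]);p=p+R.apply([0,0,L1])
    R=R*r([0,1,0],q[2]);p=p+R.apply([0,0,L2]);R=R*r([0,0,1],q[3])*r([0,1,0],q[4]);p=p+R.apply([0,0,Lt])
    return p,R*r([0,0,1],q[5])
def ik(p,R,q0,P):
    f=lambda q:np.r_[(fk(q,P)[0]-p)*10,(fk(q,P)[1].inv()*R).as_rotvec()]
    best=None
    for k in range(6):
        x0=np.clip(q0+np.random.RandomState(k).randn(6)*.3*(k>0),LO+.02,HI-.02)
        s=least_squares(f,x0,bounds=(LO,HI))
        if best is None or s.cost<best.cost: best=s
    return best.x,best.cost
E
python3 - <<'E'
from h import *; from kin import *
s=monitor.observe()
D=[(np.array([-1.4710306,.34254629,1.5247712,0,1.27539252,-.14598]),np.array([.12772331,-.50892642,.22622233]),Ro.from_euler("xyz",[-3.14048672,-.000159,.24575])),(s["qpos"],s["tool_pos"],Ro.from_euler("xyz",s["tool_rot"]))]
f=lambda P:np.concatenate([fk(q,P)[0]-p for q,p,_ in D])
r=least_squares(f,[.07,.15,.41,.37,.2]);P=r.x;print(P,r.fun.round(4));np.save("P.npy",P)
for q,p,R in D: 
    E=R.inv()*fk(q,P)[1];print("rot offset",E.as_rotvec().round(3))
E
```

```text
[0.07696581 0.14182335 0.53079863 0.35670804 0.31151526] [ 0.0006  0.0001 -0.0002 -0.0002 -0.0006  0.0002]
rot offset [-0.     0.    -1.571]
rot offset [-0.    -0.    -1.571]
```

Run:
```python
from h import *; from kin import *
P=np.load("P.npy")
for n,u,v,z in [("tin",472,285,.122),("tinL",435,288,.122),("tinR",510,288,.122),("jar",628,290,.117),("panel edge L",309,228,.176),("panel edge R",758,248,.176),("back L",318,127,.176),("back R",732,161,.176),("lip L",306,302,.160),("lip R",762,316,.160)]:
    X=onz("wrist",u,v,z);print(n,X,toB(X))
q0=monitor.observe()["qpos"]
for th in [.2,.3,.4,.5,.6,.7,.785]:
  for nm,b in dict(pre=(-.1,.055,.24),ins=(-.005,.055,.135),fin=(.005,.055,.085)).items():
    q,c=ik(np.array(B(*b)),tilt(YB,th)*Ro.from_rotvec([0,0,-np.pi/2]),q0,P);print(th,nm,q.round(2),"%.1e"%c)
```

```text
tin [ 0.6205 -0.154   0.122 ] [-0.0066  0.0559  0.122 ]
tinL [ 0.6232 -0.1269  0.122 ] [-0.0097  0.0829  0.122 ]
tinR [ 0.6127 -0.1811  0.122 ] [-0.0084  0.0277  0.122 ]
jar [ 0.5952 -0.2778  0.117 ] [-0.0049 -0.0705  0.117 ]
panel edge L [ 0.6558 -0.0483  0.176 ] [0.0054 0.1667 0.176 ]
panel edge R [ 0.5839 -0.3749  0.176 ] [ 0.0048 -0.1677  0.176 ]
back L [ 0.7517 -0.0611  0.176 ] [0.1018 0.1746 0.176 ]
back R [ 0.67   -0.4043  0.176 ] [ 0.0952 -0.1781  0.176 ]
lip L [ 0.6107 -0.0393  0.16  ] [-0.0406  0.1659  0.16  ]
lip R [ 0.5355 -0.362   0.16  ] [-0.0452 -0.1655  0.16  ]
0.2 pre [-0.41  0.26  1.62  0.04  1.06  1.35] 3.1e-30
0.2 ins [-0.38  0.51  1.55  0.04  0.89  1.38] 7.0e-24
0.2 fin [-0.38  0.57  1.59  0.05  0.79  1.38] 1.6e-30
0.3 pre [-0.43  0.21  1.71  0.08  0.93  1.32] 8.4e-31
0.3 ins [-0.39  0.46  1.65  0.08  0.74  1.35] 1.5e-30
0.3 fin [-0.39  0.53  1.69  0.09  0.63  1.34] 2.0e-29
0.4 pre [-0.44  0.17  1.8   0.12  0.79  1.27] 2.2e-30
0.4 ins [-0.4   0.43  1.75  0.13  0.58  1.29] 3.3e-30
0.4 fin [-0.4   0.5   1.79  0.16  0.46  1.26] 1.4e-31
0.5 pre [-0.46  0.13  1.89  0.19  0.64  1.2 ] 4.0e-32
0.5 ins [-0.41  0.4   1.84  0.23  0.42  1.18] 1.0e-30
0.5 fin [-0.41  0.48  1.88  0.31  0.3   1.1 ] 9.7e-26
0.6 pre [-0.48  0.09  1.98  0.31  0.5   1.08] 1.4e-26
0.6 ins [-0.42  0.38  1.93  0.45  0.28  0.96] 6.9e-05
0.6 fin [-0.44  0.48  1.91  0.61  0.28  0.79] 2.9e-03
0.7 pre [-0.49  0.07  2.07  0.52  0.36  0.86] 7.9e-29
0.7 ins [-0.48  0.38  1.99  1.01  0.28  0.37] 3.7e-03
0.7 fin [-0.46  0.48  2.12  2.32  0.28 -0.95] 2.7e-03
0.785 pre [-0.52  0.06  2.15  0.88  0.28  0.49] 1.7e-05
0.785 ins [-0.47  0.38  2.14  2.27  0.28 -0.89] 1.3e-03
0.785 fin [-0.44  0.48  2.14  2.56  0.29 -1.17] 8.2e-31
```

The model fits to under 1 mm. It shows a vertical-plane tilt of about 0.47 rad is reachable at the tin. The gripper body sits outside the fingers' plane, so the lip has to be swung well out before the body passes it. I'll check that sequence in 2D before moving.

```bash
cat >> h.py <<'E'
O=O+.003*ex
TY=.0555
E
cat > plan.py <<'E'
from h import *; from kin import *
P=np.load("P.npy")
pp=np.r_[np.c_[np.linspace(5,130,60),np.zeros(60)],np.c_[np.linspace(130,150,12),np.linspace(0,13,12)]]
def panel(f):
    a=.42-f;up=np.array([np.sin(a),np.cos(a)]);out=np.array([-np.cos(a),np.sin(a)])
    return np.array([-97,18])+pp[:,:1]*up+pp[:,1:]*out
def loc(X,x,z,th):
    a=np.array([np.sin(th),-np.cos(th)]);n=np.array([np.cos(th),np.sin(th)]);d=X-np.array([x,z]);return d@n,d@a
def inside(X,w,m=0):
    n,t=loc(X,*w);return ((abs(n)<10+m)&(t<m)&(t>-70))|((abs(n)<37.5+m)&(t<-66+m))
def opening(w):
    b=[f for f in np.arange(0,1.2,.01) if inside(panel(f),w,1).any()];return max(b) if b else 0
edge=np.array([[x,z] for x in np.linspace(0,60,30) for z in (170,173,176)])
def clr(X,w,body=False):
    n,t=loc(X,*w);d=[]
    for h,t0 in ([(37.5,-66)] if body else [(10,0),(37.5,-66)]):
        d.append(np.hypot(np.maximum(abs(n)-h,0),np.maximum(t-t0,0)).min())
    return min(d)
tin=np.array([[x,z] for x in np.linspace(-39,17,30) for z in (60,90,122)])
def run(W,steps=6):
    q=monitor.observe()["qpos"]
    for i,w in enumerate(W):
        for k in range(1,steps+1) if i else [steps]:
            v=np.array(W[i-1])+(np.array(w)-np.array(W[i-1]))*k/steps if i else np.array(w)
            f=opening(v)
            pan=panel(f);xo=np.interp(66,pan[:,1],pan[:,0])-6
            print(i,k,v.round(2),"open",round(f,2),"edge",clr(edge,v).round(1),"tinbody",clr(tin,v,True).round(1),"cupgap",round(xo+120,1))
        qq,c=ik(np.array(B(w[0]/1e3,TY,w[1]/1e3)),tilt(YB,w[2])*Ro.from_rotvec([0,0,-np.pi/2]),q,P);q=qq if c<1e-6 else q
        print("   q",qq.round(2),"%.0e"%c)
E
python3 - <<'E'
from plan import *
run([(-20,260,0),(-22,126,0),(-115,126,-.3),(-110,85,-.15),(-50,75,.25),(-4.5,72,.47)],4)
E
```

```text
0 4 [-20 260   0] open 0 edge 84.6 tinbody 204.0 cupgap 38.4
   q [-0.37  0.53  1.12  0.    1.49  1.42] 7e-29
1 1 [-20.5 226.5   0. ] open 0 edge 51.6 tinbody 170.5 cupgap 38.4
1 2 [-21. 193.   0.] open 0 edge 20.2 tinbody 137.0 cupgap 38.4
1 3 [-21.5 159.5   0. ] open 0 edge 11.5 tinbody 103.5 cupgap 38.4
1 4 [-22. 126.   0.] open 0 edge 12.0 tinbody 70.0 cupgap 38.4
   q [-0.37  0.59  1.4  -0.    1.15  1.42] 1e-26
2 1 [-4.525e+01  1.260e+02 -8.000e-02] open 0.09 edge 13.3 tinbody 67.0 cupgap 33.4
2 2 [-68.5  126.    -0.15] open 0.26 edge 23.6 tinbody 63.7 cupgap 24.7
2 3 [-91.75 126.    -0.22] open 0.46 edge 40.8 tinbody 60.0 cupgap 15.1
2 4 [-115.   126.    -0.3] open 0.66 edge 57.6 tinbody 59.7 cupgap 5.3
   q [-0.37  0.6   1.42 -0.05  1.42  1.43] 5e-28
3 1 [-113.75  115.75   -0.26] open 0.68 edge 56.7 tinbody 52.3 cupgap 4.2
3 2 [-112.5   105.5    -0.22] open 0.7 edge 56.4 tinbody 45.3 cupgap 3.2
3 3 [-111.25   95.25   -0.19] open 0.72 edge 56.7 tinbody 38.7 cupgap 2.2
3 4 [-110.     85.     -0.15] open 0.75 edge 57.7 tinbody 33.0 cupgap 0.6
   q [-0.38  0.56  1.59 -0.03  1.13  1.42] 9e-31
4 1 [-9.50e+01  8.25e+01 -5.00e-02] open 0.64 edge 52.7 tinbody 28.9 cupgap 6.3
4 2 [-8.e+01  8.e+01  5.e-02] open 0.61 edge 46.9 tinbody 26.7 cupgap 7.8
4 3 [-65.    77.5    0.15] open 0.55 edge 40.6 tinbody 25.9 cupgap 10.7
4 4 [-50.    75.     0.25] open 0.5 edge 34.4 tinbody 23.2 cupgap 13.2
   q [-0.4   0.49  1.8   0.08  0.61  1.33] 7e-29
5 1 [-38.62  74.25   0.3 ] open 0.45 edge 28.1 tinbody 20.3 cupgap 15.6
5 2 [-27.25  73.5    0.36] open 0.41 edge 22.0 tinbody 16.5 cupgap 17.5
5 3 [-15.88  72.75   0.42] open 0.37 edge 16.2 tinbody 11.6 cupgap 19.4
5 4 [-4.5  72.    0.47] open 0.33 edge 10.9 tinbody 5.8 cupgap 21.3
   q [-0.41  0.5   1.89  0.29  0.31  1.13] 1e-28
```

The sequence is feasible: the front opens continuously, clearance to the panel edge stays over 10 mm, and the cup is cleared. I'll add a row-printing helper and start.

```bash
cat >> plan.py <<'E'
def rows(W,y=None):
    s=monitor.observe();C=Ro.from_euler("xyz",s["tool_rot"]);print("t",round(s["time"],2))
    for x,z,th in W:
        d=C.inv().apply(np.array(B(x/1e3,TY if y is None else y,z/1e3))-s["tool_pos"]);w=(C.inv()*tilt(YB,th)).as_rotvec(degrees=True)
        print((x,z,th),d.round(4),w.round(1))
E
python3 - <<'E'
from plan import *
run([(-115,126,-.3),(-103,88,-.16),(-50,75,.25)],4)
rows([(-20,260,0),(-22,126,0)])
E
```

```text
0 4 [-115.   126.    -0.3] open 0.66 edge 57.6 tinbody 59.7 cupgap 5.3
   q [-0.37  0.6   1.42 -0.05  1.42  1.43] 1e-30
1 1 [-112.    116.5    -0.26] open 0.66 edge 55.0 tinbody 52.2 cupgap 5.3
1 2 [-109.    107.     -0.23] open 0.66 edge 52.9 tinbody 44.7 cupgap 5.3
1 3 [-106.    97.5   -0.2] open 0.66 edge 51.3 tinbody 37.3 cupgap 5.3
1 4 [-103.     88.     -0.16] open 0.65 edge 50.2 tinbody 30.1 cupgap 5.8
   q [-0.38  0.58  1.56 -0.03  1.16  1.42] 1e-30
2 1 [-8.975e+01  8.475e+01 -6.000e-02] open 0.58 edge 46.9 tinbody 28.1 cupgap 9.3
2 2 [-7.65e+01  8.15e+01  5.00e-02] open 0.58 edge 42.9 tinbody 27.3 cupgap 9.3
2 3 [-63.25  78.25   0.15] open 0.53 edge 38.5 tinbody 26.3 cupgap 11.7
2 4 [-50.    75.     0.25] open 0.5 edge 34.4 tinbody 23.2 cupgap 13.2
   q [-0.4   0.49  1.8   0.08  0.61  1.33] 5e-28
t 10.22
(-20, 260, 0) [0.0767 0.0428 0.0598] [ -1.9 -40.7   1.2]
(-22, 126, 0) [-0.0123  0.0459  0.16  ] [ -1.9 -40.7   1.2]
```

move_arm(
  deltas=[
    {"x":0.015,"y":0.009,"z":0.012,"wx":-0.4,"wy":-8,"wz":0.2,"hand":1},
    {"x":0.03,"y":0.018,"z":0.024,"wx":-0.8,"wy":-16,"wz":0.5,"hand":1},
    {"x":0.046,"y":0.026,"z":0.036,"wx":-1.2,"wy":-25,"wz":0.7,"hand":1},
    {"x":0.061,"y":0.034,"z":0.048,"wx":-1.5,"wy":-33,"wz":1,"hand":1},
    {"x":0.0767,"y":0.0428,"z":0.0598,"wx":-1.9,"wy":-40.7,"wz":1.2,"hand":1},
    {"x":0.0767,"y":0.0428,"z":0.0598,"wx":-1.9,"wy":-40.7,"wz":1.2,"hand":1},
  ],
)

```text
time: 10.98
tool_pos: [0.6122, -0.1531, 0.2568]
tool_rot: [3.139, 0.003, -0.216]
contact_force: [-0.4, -0.2, -0.8]
opening: 0.0917
```

Run:
```python
from plan import *
rows([(-20,260,0),(-22,170,0),(-22,126,0)])
p=viewer.camera_params("wrist");im=viewer.read_camera("wrist")
cv2.imwrite("pics/w4.png",cv2.resize(im[:,:,::-1],(800,600),interpolation=cv2.INTER_CUBIC))
print("exp tin",proj("wrist",np.array(B(-.011,TY,.122))),"tip-lines at y=tin, z=.126",proj("wrist",np.array(B(-.022,TY,.126))))
```

```text
t 10.97
(-20, 260, 0) [-0.0021 -0.0005 -0.0032] [ 0.1  0.2 -0. ]
(-22, 170, 0) [-0.0039 -0.0007  0.0868] [ 0.1  0.2 -0. ]
(-22, 126, 0) [-0.0037 -0.0008  0.1308] [ 0.1  0.2 -0. ]
exp tin [408.8 277.7] tip-lines at y=tin, z=.126 [408.9 295.8]
```

View pics/w4.png

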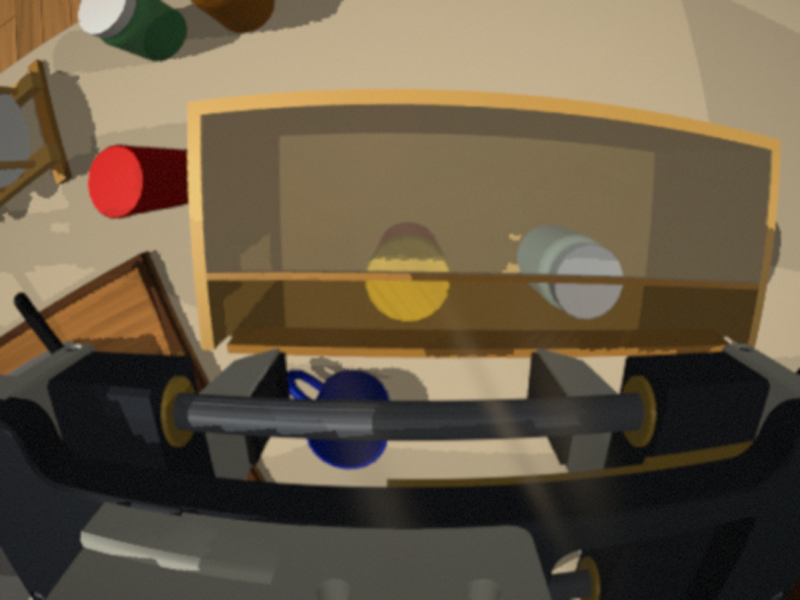

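Picture 8: the tin lid is centred at (408,281), where (409,278) was predicted, so the tin is at bin x≈-13 mm, y≈55 mm. The slot is clear, so I'm inserting.

move_arm(
  deltas=[
    {"x":-0.002,"y":-0.0005,"z":0.03,"wx":0,"wy":0.2,"wz":0,"hand":1},
    {"x":-0.0038,"y":-0.0007,"z":0.06,"wx":0,"wy":0.2,"wz":0,"hand":1},
    {"x":-0.0038,"y":-0.0007,"z":0.09,"wx":0,"wy":0.2,"wz":0,"hand":1},
    {"x":-0.0038,"y":-0.0007,"z":0.115,"wx":0,"wy":0.2,"wz":0,"hand":1},
    {"x":-0.0038,"y":-0.0007,"z":0.131,"wx":0,"wy":0.2,"wz":0,"hand":1},
    {"x":-0.0038,"y":-0.0007,"z":0.131,"wx":0,"wy":0.2,"wz":0,"hand":1},
  ],
)

```text
time: 11.78
tool_pos: [0.6056, -0.1506, 0.1282]
tool_rot: [3.141, -0.003, -0.215]
contact_force: [0.2, -0.4, 0.9]
opening: 0.0917
```

Run:
```python
from plan import *
W=[(-22,126,0),(-115,126,-.3),(-103,88,-.16)]
L=[np.array(W[0])+(np.array(W[1])-np.array(W[0]))*k/8 for k in range(1,9)]
rows([tuple(v) for v in L])
```

```text
t 11.78
(np.float64(-33.625), np.float64(126.0), np.float64(-0.0375)) [-0.0087  0.0006  0.0022] [ 0.  -2.3  0. ]
(np.float64(-45.25), np.float64(126.0), np.float64(-0.075)) [-0.0204  0.0005  0.0021] [ 0.  -4.5  0. ]
(np.float64(-56.875), np.float64(126.0), np.float64(-0.11249999999999999)) [-0.032   0.0005  0.0021] [ 0.  -6.6  0. ]
(np.float64(-68.5), np.float64(126.0), np.float64(-0.15)) [-0.0436  0.0005  0.0021] [ 0.  -8.8  0. ]
(np.float64(-80.125), np.float64(126.0), np.float64(-0.1875)) [-0.0552  0.0005  0.002 ] [  0.  -10.9   0. ]
(np.float64(-91.75), np.float64(126.0), np.float64(-0.22499999999999998)) [-0.0669  0.0005  0.002 ] [  0.  -13.1   0. ]
(np.float64(-103.375), np.float64(126.0), np.float64(-0.2625)) [-0.0785  0.0005  0.0019] [  0.  -15.2   0. ]
(np.float64(-115.0), np.float64(126.0), np.float64(-0.3)) [-0.0901  0.0005  0.0019] [  0.  -17.4   0. ]
```

move_arm(
  deltas=[
    {"x":-0.009,"y":0.0005,"z":0.002,"wx":0,"wy":-2.3,"wz":0,"hand":1},
    {"x":-0.0204,"y":0.0005,"z":0.002,"wx":0,"wy":-4.5,"wz":0,"hand":1},
    {"x":-0.032,"y":0.0005,"z":0.002,"wx":0,"wy":-6.6,"wz":0,"hand":1},
    {"x":-0.0436,"y":0.0005,"z":0.002,"wx":0,"wy":-8.8,"wz":0,"hand":1},
    {"x":-0.0552,"y":0.0005,"z":0.002,"wx":0,"wy":-10.9,"wz":0,"hand":1},
    {"x":-0.067,"y":0.0005,"z":0.002,"wx":0,"wy":-13.1,"wz":0,"hand":1},
    {"x":-0.0785,"y":0.0005,"z":0.002,"wx":0,"wy":-15.2,"wz":0,"hand":1},
    {"x":-0.09,"y":0.0005,"z":0.002,"wx":0,"wy":-17.4,"wz":0,"hand":1},
  ],
)

```text
time: 12.78
tool_pos: [0.5175, -0.1323, 0.1255]
tool_rot: [3.141, 0.303, -0.215]
contact_force: [5.0, -0.5, -0.2]
opening: 0.0919
```

Run:
```python
from plan import *
im=viewer.read_camera("side");cv2.imwrite("pics/s2.png",cv2.resize(im[100:300,140:400,::-1],(780,600),interpolation=cv2.INTER_CUBIC))
W=[(-115,126,-.3),(-103,88,-.16),(-50,75,.25)]
rows([(-112,116.5,-.265),(-109,107,-.23),(-106,97.5,-.195),(-103,88,-.16)])
```

```text
t 12.82
(-112, 116.5, -0.265) [ 0.0063 -0.0004  0.0072] [0.  2.3 0. ]
(-109, 107, -0.23) [ 0.012  -0.0004  0.0154] [0.  4.3 0. ]
(-106, 97.5, -0.195) [ 0.0177 -0.0004  0.0235] [0.  6.4 0. ]
(-103, 88, -0.16) [ 0.0234 -0.0004  0.0317] [0.  8.4 0. ]
```

View pics/s2.png

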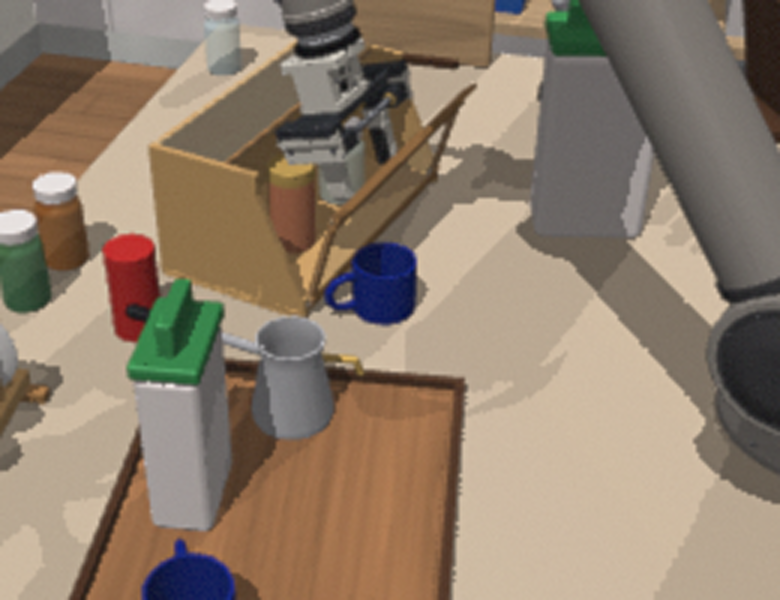

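Picture 9: the front is held well open by the fingers, with 5 N on the hand. The cup is untouched and the canister stands on the tray. Next, lower so the body passes inside the lip.

move_arm(
  deltas=[
    {"x":0.0063,"y":-0.0004,"z":0.0072,"wx":0,"wy":2.3,"wz":0,"hand":1},
    {"x":0.012,"y":-0.0004,"z":0.0154,"wx":0,"wy":4.3,"wz":0,"hand":1},
    {"x":0.0177,"y":-0.0004,"z":0.0235,"wx":0,"wy":6.4,"wz":0,"hand":1},
    {"x":0.0234,"y":-0.0004,"z":0.0317,"wx":0,"wy":8.4,"wz":0,"hand":1},
    {"x":0.0234,"y":-0.0004,"z":0.0317,"wx":0,"wy":8.4,"wz":0,"hand":1},
  ],
)

```text
time: 13.45
tool_pos: [0.531, -0.1349, 0.0884]
tool_rot: [3.141, 0.154, -0.215]
contact_force: [5.7, -1.2, -0.7]
opening: 0.0916
```

Run:
```python
from plan import *
a,b=np.array([-103,88,-.16]),np.array([-50,75,.25])
rows([tuple((a+(b-a)*k/6).round(3)) for k in range(1,7)])
```

```text
t 13.45
(np.float64(-94.167), np.float64(85.833), np.float64(-0.092)) [ 0.0073 -0.      0.0015] [ 0.   3.5 -0. ]
(np.float64(-85.333), np.float64(83.667), np.float64(-0.023)) [ 0.0163 -0.      0.0023] [ 0.   7.5 -0. ]
(np.float64(-76.5), np.float64(81.5), np.float64(0.045)) [ 0.0254 -0.      0.0031] [ 0.  11.4 -0. ]
(np.float64(-67.667), np.float64(79.333), np.float64(0.113)) [ 0.0345 -0.      0.0039] [ 0.  15.3 -0. ]
(np.float64(-58.833), np.float64(77.167), np.float64(0.182)) [ 0.0435 -0.      0.0047] [ 0.  19.2 -0. ]
(np.float64(-50.0), np.float64(75.0), np.float64(0.25)) [ 0.0526 -0.      0.0055] [ 0.  23.1 -0. ]
```

move_arm(
  deltas=[
    {"x":0.0073,"y":0,"z":0.0015,"wx":0,"wy":3.5,"wz":0,"hand":1},
    {"x":0.0163,"y":0,"z":0.0023,"wx":0,"wy":7.5,"wz":0,"hand":1},
    {"x":0.0254,"y":0,"z":0.0031,"wx":0,"wy":11.4,"wz":0,"hand":1},
    {"x":0.0345,"y":0,"z":0.0039,"wx":0,"wy":15.3,"wz":0,"hand":1},
    {"x":0.0435,"y":0,"z":0.0047,"wx":0,"wy":19.2,"wz":0,"hand":1},
    {"x":0.0526,"y":0,"z":0.0055,"wx":0,"wy":23.1,"wz":0,"hand":1},
    {"x":0.0526,"y":0,"z":0.0055,"wx":0,"wy":23.1,"wz":0,"hand":1},
  ],
)

```text
time: 14.32
tool_pos: [0.58, -0.1454, 0.0747]
tool_rot: [-3.141, -0.247, -0.215]
contact_force: [2.3, -0.9, -0.4]
opening: 0.0921
```

Run:
```python
from plan import *
a,b=np.array([-50,75,.25]),np.array([-6,72,.47])
rows([tuple((a+(b-a)*k/6).round(3)) for k in range(1,7)])
im=viewer.read_camera("wrist");cv2.imwrite("pics/w5.png",cv2.resize(im[:,:,::-1],(640,480),interpolation=cv2.INTER_CUBIC))
```

```text
t 14.32
(np.float64(-42.667), np.float64(74.5), np.float64(0.287)) [0.008  0.0001 0.0022] [-0.   2.3 -0. ]
(np.float64(-35.333), np.float64(74.0), np.float64(0.323)) [0.0149 0.0001 0.0045] [-0.   4.4 -0. ]
(np.float64(-28.0), np.float64(73.5), np.float64(0.36)) [0.0219 0.0001 0.0068] [-0.   6.5 -0. ]
(np.float64(-20.667), np.float64(73.0), np.float64(0.397)) [0.0289 0.0001 0.0091] [-0.   8.6 -0. ]
(np.float64(-13.333), np.float64(72.5), np.float64(0.433)) [0.0359 0.0001 0.0113] [-0.  10.7 -0. ]
(np.float64(-6.0), np.float64(72.0), np.float64(0.47)) [0.0429 0.0001 0.0136] [-0.  12.8 -0. ]
```

View pics/w5.png

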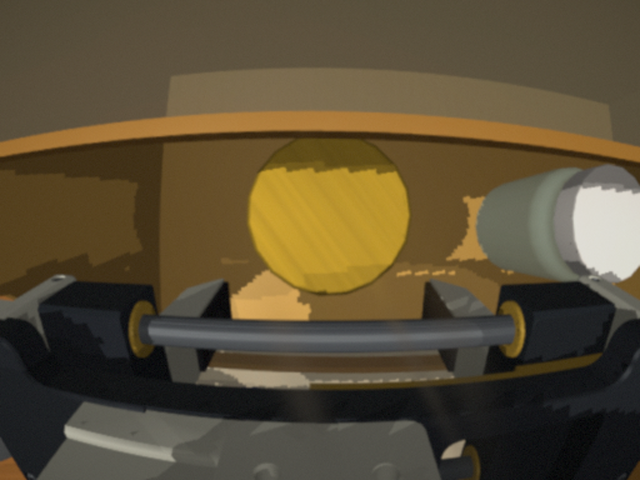

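Picture 10: the tin lid is centred at (328,214), in line with the finger midline (~326). The jar at right is clear of the finger. I'll compute tin x from this view while advancing.

move_arm(
  deltas=[
    {"x":0.008,"y":0,"z":0.0022,"wx":0,"wy":2.3,"wz":0,"hand":1},
    {"x":0.0149,"y":0,"z":0.0045,"wx":0,"wy":4.4,"wz":0,"hand":1},
    {"x":0.0219,"y":0,"z":0.0068,"wx":0,"wy":6.5,"wz":0,"hand":1},
    {"x":0.0289,"y":0,"z":0.0091,"wx":0,"wy":8.6,"wz":0,"hand":1},
    {"x":0.0289,"y":0,"z":0.0091,"wx":0,"wy":8.6,"wz":0,"hand":1},
  ],
)

```text
time: 15.0
tool_pos: [0.6107, -0.1521, 0.0734]
tool_rot: [-3.141, -0.398, -0.215]
contact_force: [2.6, -1.1, 0.2]
opening: 0.0917
```

Run:
```python
from plan import *
rows([(-13,72.5,.43),(-6,72,.47)])
s=monitor.observe();print(s["contact_force"],s["qpos"],toB(s["tool_pos"]))
im=viewer.read_camera("wrist")
h=cv2.cvtColor(im,cv2.COLOR_RGB2HSV);m=cv2.inRange(h,(22,150,100),(32,255,255));m[230:]=0
n,l,st,ce=cv2.connectedComponentsWithStats(m);i=1+st[1:,4].argmax();x,y,w,hh,a=st[i];print(st[i],ce[i])
print("left/right",toB(onz("wrist",x,y+hh/2,.122,1)),toB(onz("wrist",x+w,y+hh/2,.122,1)),"near edge",toB(onz("wrist",x+w/2,y+hh,.122,1)))
```

```text
t 15.0
(-13, 72.5, 0.43) [0.0057 0.0001 0.0034] [-0.   1.8  0. ]
(-6, 72, 0.47) [0.012  0.0001 0.0066] [-0.   4.1  0. ]
[ 2.5591389  -1.07366041  0.21782348] [-0.40304851  0.52815258  1.79585802  0.17535395  0.43143916  1.23754606] [-0.0196  0.0556  0.0734]
[ 198  186  129   44 4817] [262.12871082 209.99397966]
left/right [-0.0041  0.0834  0.122 ] [-0.0041  0.0286  0.122 ] near edge [-0.0132  0.0561  0.122 ]
```

move_arm(
  deltas=[
    {"x":0.0057,"y":0,"z":0.0034,"wx":0,"wy":1.8,"wz":0,"hand":1},
    {"x":0.0125,"y":0,"z":0.0066,"wx":0,"wy":4.1,"wz":0,"hand":1},
    {"x":0.0125,"y":0,"z":0.0066,"wx":0,"wy":4.1,"wz":0,"hand":1},
  ],
)

```text
time: 15.42
tool_pos: [0.6242, -0.1551, 0.0721]
tool_rot: [-3.141, -0.47, -0.215]
contact_force: [2.6, 0.2, 0.3]
opening: 0.0919
```

move_arm(
  deltas=[
    {"x":0,"y":0,"z":0,"wx":0,"wy":0,"wz":0,"hand":0.35},
    {"x":0,"y":0,"z":0,"wx":0,"wy":0,"wz":0,"hand":0.35},
    {"x":0,"y":0,"z":0,"wx":0,"wy":0,"wz":0,"hand":0.35},
    {"x":0,"y":0,"z":0,"wx":0,"wy":0,"wz":0,"hand":0.35},
    {"x":0,"y":0,"z":0,"wx":0,"wy":0,"wz":0,"hand":0.35},
    {"x":0,"y":0,"z":0,"wx":0,"wy":0,"wz":0,"hand":0.35},
  ],
  grip_force=25,
)

```text
time: 16.18
tool_pos: [0.6244, -0.1552, 0.0722]
tool_rot: [-3.142, -0.471, -0.215]
contact_force: [2.7, -0.9, 1.4]
opening: 0.0549
```

Gripped at 55 mm opening. Now lift slightly, pull out from under the panel, and rise.

move_arm(
  deltas=[
    {"x":0.0023,"y":0,"z":-0.0045,"wx":0,"wy":0,"wz":0,"hand":0.35},
    {"x":-0.0044,"y":0,"z":-0.0134,"wx":0,"wy":0,"wz":0,"hand":0.35},
    {"x":-0.0115,"y":0,"z":-0.0215,"wx":0,"wy":0,"wz":0,"hand":0.35},
    {"x":-0.0186,"y":0,"z":-0.0296,"wx":0,"wy":0,"wz":0,"hand":0.35},
    {"x":-0.022,"y":0,"z":-0.043,"wx":0,"wy":0,"wz":0,"hand":0.35},
    {"x":-0.022,"y":0,"z":-0.056,"wx":0,"wy":0,"wz":0,"hand":0.35},
  ],
)

```text
time: 16.92
tool_pos: [0.5797, -0.1455, 0.1129]
tool_rot: [3.142, -0.471, -0.215]
contact_force: [1.6, -0.4, -1.0]
opening: 0.0552
```

move_arm(
  deltas=[
    {"x":0.0046,"y":0,"z":-0.02,"wx":0,"wy":0,"wz":0,"hand":0.35},
    {"x":0.0137,"y":0,"z":-0.038,"wx":0,"wy":0,"wz":0,"hand":0.35},
    {"x":0.025,"y":0,"z":-0.06,"wx":0,"wy":0,"wz":0,"hand":0.35},
    {"x":0.036,"y":0,"z":-0.082,"wx":0,"wy":0,"wz":0,"hand":0.35},
    {"x":0.047,"y":0,"z":-0.104,"wx":0,"wy":0,"wz":0,"hand":0.35},
    {"x":0.0567,"y":0,"z":-0.1226,"wx":0,"wy":0,"wz":0,"hand":0.35},
    {"x":0.0567,"y":0,"z":-0.1226,"wx":0,"wy":0,"wz":0,"hand":0.35},
  ],
)

```text
time: 17.8
tool_pos: [0.5753, -0.1446, 0.2489]
tool_rot: [3.14, -0.474, -0.214]
contact_force: [-0.8, 0.2, -3.5]
opening: 0.0551
```

Run:
```python
from plan import *
s=monitor.observe();print(s["contact_force"],s["opening"])
a=viewer.read_camera("side")[60:300,120:400,::-1];cv2.imwrite("pics/s3.png",cv2.resize(a,(700,600),interpolation=cv2.INTER_CUBIC))
# tray targets
T=np.array([.490,.287]);tx=np.array([np.cos(.143),np.sin(.143)]);ty=np.array([-tx[1],tx[0]])
tin=T-.075*tx-.03*ty;print("tin target",tin)
for yaw in (-.215,.143,.4):
  a=np.array([np.cos(yaw),np.sin(yaw)])
  for z in (.25,.07):
    p=np.r_[tin+.0077*a,z];q,c=ik(p,tilt(yaw,.471)*Ro.from_rotvec([0,0,-np.pi/2]),s["qpos"],P);print(yaw,z,q.round(2),"%.0e"%c);
    go(p,tilt(yaw,.471))
go([.48,-.05,.25],tilt(-.1,.471))
```

```text
[-0.81722052  0.23024567 -3.54519074] 0.05507620142225906
tin target [0.42004093 0.24661773]
-0.215 0.25 [ 0.57  0.12  1.86 -0.43  0.87  2.59] 4e-30
t 17.85 d [-0.2006 -0.349  -0.1055] w [ 0.02 -0.02  0.04] n 0.416
-0.215 0.07 [ 0.56  0.36  2.16 -0.87  0.42  3.11] 6e-05
t 17.85 d [-0.2823 -0.3491  0.0548] w [ 0.02 -0.02  0.04] n 0.452
0.143 0.25 [ 0.46  0.06  1.93 -0.22  0.72  2.02] 8e-30
t 17.85 d [-0.201  -0.3517 -0.1058] w [  9.33  -0.02 -18.24] n 0.419
0.143 0.07 [ 0.49  0.33  2.2  -0.73  0.28  2.6 ] 2e-03
t 17.85 d [-0.2828 -0.3518  0.0546] w [  9.33  -0.02 -18.24] n 0.455
0.4 0.25 [0.36 0.04 1.95 0.03 0.68 1.52] 3e-30
t 17.85 d [-0.2019 -0.3535 -0.1062] w [ 1.601e+01 -1.000e-02 -3.136e+01] n 0.421
0.4 0.07 [0.36 0.31 2.19 0.07 0.28 1.47] 6e-03
t 17.85 d [-0.2836 -0.3536  0.0542] w [ 1.601e+01 -1.000e-02 -3.136e+01] n 0.456
t 17.85 d [-0.0991 -0.072  -0.0536] w [ 3.01 -0.02 -5.83] n 0.134
```

View pics/s3.png

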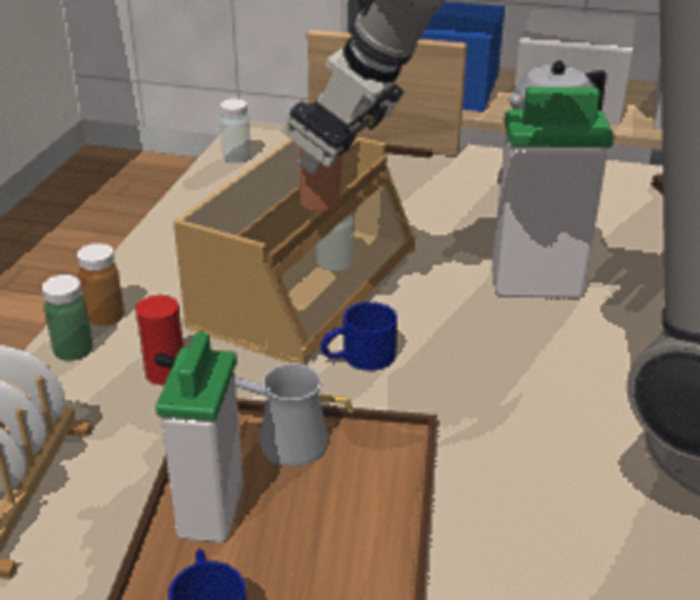

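Picture 11: the front has sprung shut, the jar and cups are in place, and the tin hangs upright at (320,180). Straight-ahead placing near the robot would hit the q5 limit, so I'll look for a feasible approach azimuth.

```bash
cat > pl.py <<'E'
from plan import *
T=np.array([.490,.287]);tx=np.array([np.cos(.143),np.sin(.143)]);ty=np.array([-tx[1],tx[0]])
def tp(yaw,z,a=-.07,b=-.01):
    return np.r_[T+a*tx+b*ty+.0077*np.array([np.cos(yaw),np.sin(yaw)]),z]
E
python3 - <<'E'
from pl import *
q0=monitor.observe()["qpos"];print(q0.round(2))
for yaw in (.8,1.,1.2,1.4,1.6):
  q=q0
  for z in (.25,.0682):
    q,c=ik(tp(yaw,z),tilt(yaw,.471)*Ro.from_rotvec([0,0,-np.pi/2]),q,P);print(yaw,z,q.round(2),"%.0e"%c)
E
```

```text
[-0.43  0.21  1.74  0.14  0.73  1.27]
0.8 0.25 [0.27 0.07 1.92 0.34 0.77 0.85] 2e-26
0.8 0.0682 [0.27 0.32 2.24 0.97 0.28 0.14] 5e-30
1.0 0.25 [0.21 0.09 1.89 0.44 0.86 0.55] 2e-31
1.0 0.0682 [ 0.21  0.34  2.21  0.95  0.41 -0.07] 3e-30
1.2 0.25 [0.17 0.12 1.85 0.49 0.97 0.3 ] 9e-31
1.2 0.0682 [ 0.17  0.36  2.17  0.88  0.53 -0.22] 3e-31
1.4 0.25 [0.14 0.16 1.81 0.51 1.08 0.09] 6e-28
1.4 0.0682 [ 0.14  0.39  2.11  0.8   0.64 -0.34] 3e-30
1.6 0.25 [ 0.13  0.21  1.75  0.51  1.18 -0.09] 4e-30
1.6 0.0682 [ 0.13  0.42  2.05  0.72  0.76 -0.45] 9e-31
```

```bash
cat >> pl.py <<'E'
def seq(p0,y0,p1,y1,ks,n):
    s=monitor.observe();C=Ro.from_euler("xyz",s["tool_rot"]);print("t",s["time"])
    for k in ks:
        f=k/n;d=C.inv().apply(p0+(p1-p0)*f-s["tool_pos"]);w=(C.inv()*tilt(y0+(y1-y0)*f,.471)).as_rotvec(degrees=True);print(k,d.round(4),w.round(1))
E
python3 - <<'E'
from pl import *
seq(np.array([.5753,-.1446,.265]),-.214,tp(1.3,.265),1.3,range(1,9),12)
E
```

```text
t 17.85
1 [-0.009  -0.0313 -0.0245] [ 3.3 -0.  -6.5]
2 [-0.0265 -0.0627 -0.0335] [  6.6  -0.  -12.9]
3 [-0.0441 -0.0942 -0.0425] [  9.9  -0.  -19.3]
4 [-0.0617 -0.1256 -0.0514] [ 13.2  -0.  -25.8]
5 [-0.0793 -0.1571 -0.0604] [ 16.5  -0.  -32.2]
6 [-0.0968 -0.1885 -0.0694] [ 19.7  -0.  -38.7]
7 [-0.1144 -0.22   -0.0784] [ 23.   -0.  -45.1]
8 [-0.132  -0.2514 -0.0874] [ 26.3  -0.  -51.5]
```

move_arm(
  deltas=[
    {"x":-0.009,"y":-0.0313,"z":-0.0245,"wx":3.3,"wy":0,"wz":-6.5,"hand":0.35},
    {"x":-0.0265,"y":-0.0627,"z":-0.0335,"wx":6.6,"wy":0,"wz":-12.9,"hand":0.35},
    {"x":-0.0441,"y":-0.0942,"z":-0.0425,"wx":9.9,"wy":0,"wz":-19.3,"hand":0.35},
    {"x":-0.0617,"y":-0.1256,"z":-0.0514,"wx":13.2,"wy":0,"wz":-25.8,"hand":0.35},
    {"x":-0.0793,"y":-0.1571,"z":-0.0604,"wx":16.5,"wy":0,"wz":-32.2,"hand":0.35},
    {"x":-0.0968,"y":-0.1885,"z":-0.0694,"wx":19.7,"wy":0,"wz":-38.7,"hand":0.35},
    {"x":-0.1144,"y":-0.22,"z":-0.0784,"wx":23,"wy":0,"wz":-45.1,"hand":0.35},
    {"x":-0.132,"y":-0.2514,"z":-0.0874,"wx":26.3,"wy":0,"wz":-51.5,"hand":0.35},
  ],
)

```text
time: 18.85
tool_pos: [0.4737, 0.1356, 0.2634]
tool_rot: [-3.139, -0.469, 0.797]
contact_force: [1.0, -0.3, -2.9]
opening: 0.0555
```

Run:
```python
from pl import *
seq(np.array([.5753,-.1446,.265]),-.214,tp(1.3,.265),1.3,range(9,13),12)
go(tp(1.3,.20),tilt(1.3,.471));print(monitor.observe()["tool_pos"])
```

```text
t 18.85
9 [ 0.0152 -0.0323  0.006 ] [ 3.1  0.1 -6.3]
10 [ 0.0296 -0.0656  0.0134] [  6.4   0.1 -12.8]
11 [ 0.0441 -0.099   0.0209] [  9.6   0.1 -19.2]
12 [ 0.0585 -0.1324  0.0283] [ 12.9   0.1 -25.7]
t 18.85 d [ 0.0291 -0.1323  0.0862] w [ 12.91   0.05 -25.68] n 0.161
[0.47370459 0.135589   0.26343309]
```

move_arm(
  deltas=[
    {"x":0.0152,"y":-0.0323,"z":0.006,"wx":3.1,"wy":0.1,"wz":-6.3,"hand":0.35},
    {"x":0.0296,"y":-0.0656,"z":0.0134,"wx":6.4,"wy":0.1,"wz":-12.8,"hand":0.35},
    {"x":0.0441,"y":-0.099,"z":0.0209,"wx":9.6,"wy":0.1,"wz":-19.2,"hand":0.35},
    {"x":0.0585,"y":-0.1324,"z":0.0283,"wx":12.9,"wy":0.1,"wz":-25.7,"hand":0.35},
    {"x":0.0438,"y":-0.1324,"z":0.0573,"wx":12.9,"wy":0.1,"wz":-25.7,"hand":0.35},
    {"x":0.0291,"y":-0.1323,"z":0.0862,"wx":12.9,"wy":0.1,"wz":-25.7,"hand":0.35},
    {"x":0.0291,"y":-0.1323,"z":0.0862,"wx":12.9,"wy":0.1,"wz":-25.7,"hand":0.35},
  ],
)

```text
time: 19.73
tool_pos: [0.4241, 0.2734, 0.1984]
tool_rot: [-3.138, -0.469, 1.295]
contact_force: [-0.2, -0.3, -2.5]
opening: 0.0552
```

Run:
```python
from pl import *
for z in (.14,.085,.069): go(tp(1.3,z),tilt(1.3,.471))
im=viewer.read_camera("scene")[150:384,150:450,::-1];cv2.imwrite("pics/s4.png",cv2.resize(im,(769,600),interpolation=cv2.INTER_CUBIC))
```

```text
t 19.73 d [-0.0254 -0.      0.0526] w [-0.09  0.11 -0.26] n 0.058
t 19.73 d [-0.0502  0.0002  0.1016] w [-0.09  0.11 -0.26] n 0.113
t 19.73 d [-0.0575  0.0003  0.1159] w [-0.09  0.11 -0.26] n 0.129
```

View pics/s4.png

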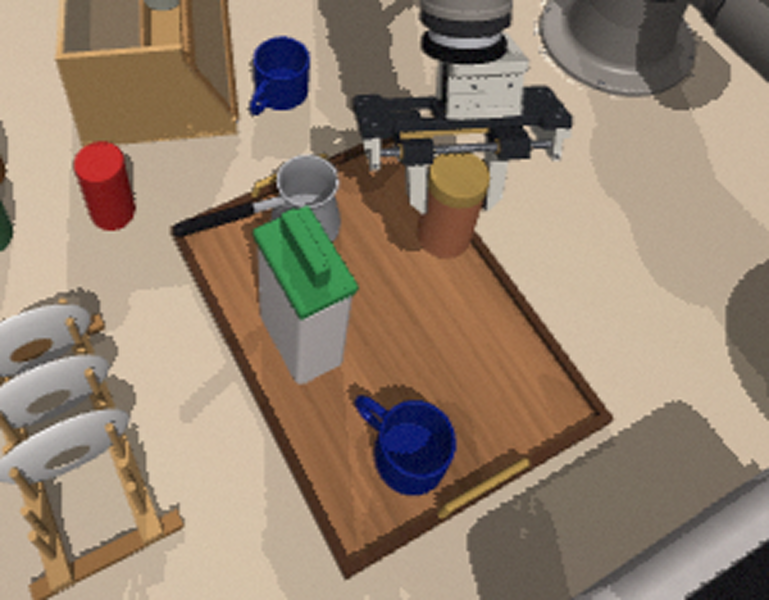

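Picture 12: the tin is above the tray's near side, clear of the cezve, cup_a and canister. Descending.

move_arm(
  deltas=[
    {"x":-0.0127,"y":0,"z":0.0263,"wx":-0.1,"wy":0.1,"wz":-0.2,"hand":0.35},
    {"x":-0.0254,"y":0,"z":0.0526,"wx":-0.1,"wy":0.1,"wz":-0.2,"hand":0.35},
    {"x":-0.038,"y":0.0001,"z":0.0771,"wx":-0.1,"wy":0.1,"wz":-0.2,"hand":0.35},
    {"x":-0.0457,"y":0.0002,"z":0.0928,"wx":-0.1,"wy":0.1,"wz":-0.2,"hand":0.35},
    {"x":-0.0502,"y":0.0002,"z":0.1016,"wx":-0.1,"wy":0.1,"wz":-0.2,"hand":0.35},
    {"x":-0.0534,"y":0.0003,"z":0.1079,"wx":-0.1,"wy":0.1,"wz":-0.2,"hand":0.35},
    {"x":-0.0553,"y":0.0003,"z":0.1115,"wx":-0.1,"wy":0.1,"wz":-0.2,"hand":0.35},
    {"x":-0.0553,"y":0.0003,"z":0.1115,"wx":-0.1,"wy":0.1,"wz":-0.2,"hand":0.35},
  ],
)

```text
time: 20.78
tool_pos: [0.4278, 0.2752, 0.0772]
tool_rot: [3.134, -0.475, 1.302]
contact_force: [-0.2, -0.2, -2.6]
opening: 0.0549
```

move_arm(
  deltas=[
    {"x":0,"y":0,"z":0,"wx":0,"wy":0,"wz":0,"hand":0.35},
    {"x":0,"y":0,"z":0,"wx":0,"wy":0,"wz":0,"hand":0.35},
  ],
)

```text
time: 21.02
tool_pos: [0.4278, 0.2752, 0.0773]
tool_rot: [3.134, -0.475, 1.302]
contact_force: [-0.1, 0.0, -2.6]
opening: 0.055
```

Run:
```python
from pl import *
s=monitor.observe();print(s["qpos"].round(3),s["tool_pos"])
R=Ro.from_euler("xyz",s["tool_rot"]);print("z axis tilt",np.arccos(-R.as_matrix()[2,2]), "y axis z",R.as_matrix()[2,1])
go(tp(1.3,.072),tilt(1.3,.471));go(np.r_[s["tool_pos"][:2],.068],tilt(1.302,.471));go(np.r_[s["tool_pos"][:2],.070],tilt(1.302,.471))
```

```text
[ 0.15   0.413  2.058  0.801  0.615 -0.234] [0.42778106 0.27522259 0.07733354]
z axis tilt 0.4749524238706136 y axis z 0.006875694964999457
t 21.02 d [-0.0039 -0.0033  0.004 ] w [ 0.39 -0.22  0.11] n 0.006
t 21.02 d [-0.0043 -0.0001  0.0083] w [ 0.44 -0.22  0.01] n 0.009
t 21.02 d [-0.0034 -0.0001  0.0065] w [ 0.44 -0.22  0.01] n 0.007
```

move_arm(
  deltas=[
    {"x":-0.0017,"y":0,"z":0.0033,"wx":0.2,"wy":-0.1,"wz":0,"hand":0.35},
    {"x":-0.0034,"y":0,"z":0.0065,"wx":0.44,"wy":-0.22,"wz":0,"hand":0.35},
    {"x":-0.0039,"y":0,"z":0.0075,"wx":0.44,"wy":-0.22,"wz":0,"hand":0.35},
    {"x":-0.0039,"y":0,"z":0.0075,"wx":0.44,"wy":-0.22,"wz":0,"hand":0.35},
  ],
)

```text
time: 21.52
tool_pos: [0.4278, 0.2754, 0.0689]
tool_rot: [-3.141, -0.472, 1.302]
contact_force: [-1.5, 0.5, 2.4]
opening: 0.0555
```

Touchdown (force -2.6 → +2.4 N). Release and retreat along the tool axis.

move_arm(
  deltas=[
    {"x":0,"y":0,"z":0,"wx":0,"wy":0,"wz":0,"hand":0.63},
    {"x":0,"y":0,"z":0,"wx":0,"wy":0,"wz":0,"hand":0.8},
    {"x":0,"y":0,"z":0,"wx":0,"wy":0,"wz":0,"hand":0.9},
    {"x":0,"y":0,"z":0,"wx":0,"wy":0,"wz":0,"hand":0.9},
    {"x":0,"y":0,"z":-0.02,"wx":0,"wy":0,"wz":0,"hand":0.9},
    {"x":0,"y":0,"z":-0.05,"wx":0,"wy":0,"wz":0,"hand":0.9},
    {"x":0.005,"y":0,"z":-0.09,"wx":0,"wy":0,"wz":0,"hand":0.9},
    {"x":0.03,"y":0,"z":-0.14,"wx":0,"wy":0,"wz":0,"hand":0.9},
  ],
)

```text
time: 22.52
tool_pos: [0.417, 0.2387, 0.2071]
tool_rot: [-3.137, -0.469, 1.299]
contact_force: [1.3, 0.6, 0.0]
opening: 0.0828
```

Run:
```python
from pl import *
def chk(im,lo,hi,roi):
    h=cv2.cvtColor(im,cv2.COLOR_RGB2HSV);m=cv2.inRange(h,lo,hi);M=np.zeros_like(m);a,b,c,d=roi;M[c:d,a:b]=m[c:d,a:b]
    n,l,st,ce=cv2.connectedComponentsWithStats(M);i=1+st[1:,4].argmax();return ce[i],st[i]
# brass lid in both fixed views -> triangulate the lid centre
for k in range(2):
  o=[]
  for n in ("side","scene"):
    im=viewer.read_camera(n);X=np.array([*(tp(0,0)[:2]),.118]);u,v=proj(n,X,1).astype(int)
    ce,st=chk(im,(18,120,60),(32,255,255),(u-25,u+25,v-25,v+25));o.append((n,*ce,1));print(n,(u,v),ce.round(1),st)
    cv2.imwrite(f"pics/end_{n}.png",cv2.resize(im[:,:,::-1],(800,600)))
  X=tri(*o);d=X[:2]-T;print("lid",X,"tray",(d@tx).round(3),(d@ty).round(3))
print(monitor.observe()["contact_force"],monitor.observe()["time"])
```

```text
side (np.int64(256), np.int64(242)) [256.7 246.9] [246 238  22  19 333]
scene (np.int64(319), np.int64(244)) [320.1 247.7] [310 238  22  21 355]
lid [0.4281 0.2734 0.1092] tray -0.063 -0.005
side (np.int64(256), np.int64(242)) [256.7 246.9] [246 238  22  19 335]
scene (np.int64(319), np.int64(244)) [319.9 247.7] [310 238  21  21 350]
lid [0.4282 0.2732 0.1088] tray -0.063 -0.005
[-0.50521129 -0.08222077  0.21174934] 22.725
```

The picture limit is reached, so the last checks are numeric: compare the bin, jar and cup regions with the first pictures, and check the uprightness of the tin and canister.

Run:
```python
from pl import *
for n,rois in {"scene":dict(bin=(270,375,145,310),cupb=(385,428,255,305),cupa=(450,515,470,535),cezve=(345,400,350,380)),"side":dict(bin=(300,440,175,315),cupb=(390,440,285,325),cupa=(290,345,440,510),cezve=(288,390,315,385))}.items():
    a=cv2.imread(f"pics/{n}0.png",0);b=cv2.imread(f"pics/end_{n}.png",0)
    for k,(x0,x1,y0,y1) in rois.items():
        A,Bm=a[y0:y1,x0:x1],b[y0-15:y1+15,x0-15:x1+15]
        r=cv2.matchTemplate(Bm,A,cv2.TM_CCOEFF_NORMED);_,mx,_,l=cv2.minMaxLoc(r);print(n,k,"corr",round(mx,3),"shift px",l[0]-15,l[1]-15)
# green lid of canister
o=[]
for n in ("side","scene"):
    im=cv2.resize(cv2.imread(f"pics/end_{n}.png"),(512,384),interpolation=cv2.INTER_AREA);h=cv2.cvtColor(im,cv2.COLOR_BGR2HSV);m=cv2.inRange(h,(50,120,40),(75,255,255))
    u,v=proj(n,np.array([.587,.28,.205]),1).astype(int);M=np.zeros_like(m);M[v-35:v+35,u-35:u+35]=m[v-35:v+35,u-35:u+35]
    ce=np.argwhere(M).mean(0)[::-1];o.append((n,*ce,1))
    for nm,lo,hi,X in [("tin copper",(3,80,30),(13,255,220),[.428,.2735,.06])]:
        u,v=proj(n,np.array(X),1).astype(int);g=cv2.inRange(h[v-22:v+30,u-14:u+15],lo,hi)>0
        t=proj(n,np.array([.428,.2735,.1]),1);b=proj(n,np.array([.428,.2735,.01]),1)
        ys=[y for y in range(g.shape[0]) if g[y].sum()>8];print(n,nm,"rows",ys[0]+v-22,ys[-1]+v-22,"mid cols",[(np.flatnonzero(g[y]).mean()+u-14).round(1) for y in ys[::5]],"expected axis",t,b)
X=tri(*o);d=X[:2]-T;print("canister lid",X,"tray",(d@tx).round(3),(d@ty).round(3))
```

```text
scene bin corr 0.955 shift px 0 0
scene cupb corr 0.975 shift px 0 0
scene cupa corr 0.991 shift px 0 0
scene cezve corr 0.97 shift px 0 0
side bin corr 0.688 shift px 0 0
side cupb corr 0.922 shift px 0 0
side cupa corr 0.994 shift px 0 0
side cezve corr 0.375 shift px 0 0
side tin copper rows 254 289 mid cols [np.float64(254.6), np.float64(256.5), np.float64(256.5), np.float64(256.0), np.float64(256.4), np.float64(256.7), np.float64(256.1), np.float64(256.9)] expected axis [256.6 249.6] [256.6 273.7]
scene tin copper rows 233 284 mid cols [np.float64(316.0), np.float64(315.2), np.float64(311.3), np.float64(317.0), np.float64(317.0), np.float64(317.0), np.float64(317.0), np.float64(317.0), np.float64(317.0)] expected axis [319.7 249.1] [315.3 263.7]
canister lid [0.5808 0.28   0.197 ] tray 0.089 -0.02
```

```bash
python3 -c "
from cell import robot;print(robot.hand_in())"
```

```text
the job is handed in; nothing more can be done
None
```

The coffee tray is ready and handed in at about 23 s: the sugar canister and the coffee tin both stand on it. `hand_in()` reports no verdict, so these are my own checks.

**What I did:**
- **Canister:** I gripped it by its rib and lowered it until it touched the tray (+8 N on the hand), then released it.
- **Bin front:** I swung it open with the fingers and held it with the gripper while reaching in.
- **Tin:** I gripped it inside the bin (jaws stopped at 55 mm on the 56 mm tin) and drew it out. I set it down on light contact (force -2.6 to +2.4 N).

**Last checks:**
- **Tin:** it is at about (-63, -5) mm in the tray frame. Its measured lid height fits standing on the floor, and its axis in the side view is vertical to about a pixel.
- **Canister:** it is at about (+89, -20) mm in the tray frame, with its lid at the expected height.
- **Bin, cups and cezve:** in the scene view they match the first pictures with no shift.
- **Bin front:** it looked shut in the side picture taken after the tin came out.
- **Jar:** it was in place in that same picture, but I did not check it separately at the end.

**Weaker or missing checks:**
- The side-view match was low for the bin (0.69) and the cezve (0.38). The arm and canister probably block that view, but I did not confirm this.
- The 12-picture limit was reached, so I could not look at the final scene.
- The scene-view check of the tin's axis was too coarse to confirm that it is upright.

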